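Cull the odd tiles from the board with the scraper

ROBOT

A 6-joint arm with a two-finger parallel gripper is mounted at the origin on a cart in front of the work surface, level with it; the furniture and walls round the work are solid. World frame = base frame: x ahead of the robot, y to its left, z up, the work surface at z = 0. Lengths are in m, angles in rad, forces in N, time in s.
With the tool pointing down it reaches from about 0.3 to 0.875 m from the base axis. Payload 6.4 kg.
Tool frame: the origin (TCP) lies at the very end of the fingers, on their centre line; the grasp point (between the pads) lies ctrl.grip_point_offset behind it (ctrl.grip_point_offset is the distance from the TCP to the grasp point, in m); z points along the fingers, x is the direction in which the jaws open and shut, and the axes are right-handed (so a half turn about z gives the same grasp; the last joint's range is limited). The gripper opens to 85 mm and grips with 20 to 120 N. Pads are 22 mm wide; open, the fingers measure 114 mm over their backs; the gripper's body (76 mm by 85 mm) begins 54 mm behind the grasp point. The pads swing forward as they close: fully open they stand 13 mm farther back than shut.
Start: joints at [0.962, 0.181, 1.607, -0, 1.354, -0.206], TCP at [0.225, 0.529, 0.208] pointing down, gripper open.
Joint ranges: [-2.99, 2.99], [-0.89, 2.07], [0.3, 2.58], [-1.14, 4.28], [0, 2.63], [-3.12, 3.12]. Speed limits (rad/s): [2.57, 2.57, 3.01, 3.14, 3.14, 3.14].

INTERFACE

Orientations are given as a unit quaternion [w, x, y, z].
In Python, from bench import get_obs, viewer, workorder, ctrl gives the robot as it stands. The module is installed in compiled form; this text tells all that it offers.
- The arm moves only by the tool move_arm, never from a script. Its argument "increments" is a list of rows, each an object of numbers: "tx", "ty", "tz": the shift along the tool's x, y, z in m; "turn": the turn about the tool's z in degrees. A call has 1 to 20 rows; each row is the pose to reach, as a shift and turn from the pose commanded when the call began, along the tool's axes at that moment; what a row does not reach only later rows make up. A row lasts 1/12 s, in which the tool goes at most 41.7 mm and 7.16 degrees, less where a joint would pass 70% of its speed; a pose out of reach is approached as far as the arm can. A call with a gripper value outside its range is refused whole. "gripper" is the opening, from 0 (shut) to 1 (fully open), set as the call begins (left out, the last holds). The fingers move at their own pace and stop on an object; the grip force is fixed at half the most. Time passes only in rows, so rows that repeat a pose let the fingers close. It gives the time, the measured TCP pose, the force and the opening at its end, in the units of the state.
- get_obs(): the state, without advancing time (a new reading comes with each control period).
- viewer.camera(name): name is "side" or "top"; returns (picture, depth): 400x640x3 uint8, red, green, blue; 400x640 float32, m along the optical axis (not along the pixel's ray), 0 where there is no reading.
- viewer.get_calibration(name): a dict with "intrinsics" (3x3 intrinsics, pixels), "origin" and "attitude" of the camera in the world. Camera axes: x right, y up, looking along -z (the intrinsics and any distortion apply to the point x, -y, -z); pixel columns grow to the right and rows downward; lengths in m; the calibration is good to about 2 mm. A picture is of the moment at which its call begins. get_calibration takes no time and is no camera call.
- workorder.hand_in(): hands the job in, once; it reports no verdict.
The state is a dict: "time_s": time; "q": joint angles; "dq": joint speeds; "joint_efforts": joint torques, N m; "eef_pos": TCP position; "eef_rot": TCP orientation; "wrist_force": force on the tool from outside, world axes, zero at the start; "torque": the same for the moment, N m; "opening": opening from 0.0 (shut) to 1.0 (fully open).
Only numpy, scipy, OpenCV 4.12 (cv2) and the standard library are available. Lean on these libraries where they do the work, as an engineer would, in place of code of your own. Each camera call takes 0.05 s, during which the arm holds its last target.

TASK

Cull the batch of tiles on the board: with the scraper from the wooden block, push the three odd tiles (one with a corner broken off, one cut too narrow, one cut askew) off the board's open end into the metal tray, leaving the five good square tiles and the things round about undisturbed and never touching a tile with the gripper itself. Then slide the scraper back, blade down, fully home into the slot of its block and let go.

Things in the scene. Friction and masses are not known exactly. Their poses are not given: they have to be found in the camera images.
- ware_board: fixed plywood board 280 (x) by 350 mm (y), upper surface at z = 45 mm; origin at the centre of its underside on the bench, x pointing roughly away from the robot. Lips 10 mm wide, 14 mm high along both long sides (x = +-140 mm); ends (y = +-175 mm) open. The tiles lie in two rows along y, centres about 75 mm either side of the centre line and 82 mm apart, in any order, with a clear aisle between
- reject_tray: fixed sheet-metal tray at one open end of the board (either end), 250 mm (x) by 130 mm (y), 36 mm high with 3 mm walls, so its rim is 9 mm lower than the board's surface; 4 to 6 mm gap to the board; origin at the centre of its underside on the bench, axes parallel to the board's
- tool_block: fixed light wooden block near the other end of the board, 70 mm (x) by 95 mm (y) by 50 mm high; origin at the centre of its underside on the bench. In the centre of its top is a slot 5.5 mm wide (x) by 54.5 mm long (y), with a 3 mm chamfer, whose floor is 8 mm above the bench (42 mm deep); beside it at x = 22 mm three empty 9.5 mm round holes
- scraper: scraper standing loosely in the block's slot at the start, 120 g, 134 mm long: steel blade 3 mm thick (x) and 52 mm wide (y), full width for 34 mm then tapering to 60 mm, brass ferrule, flat wooden handle 20 mm (x) by 27 mm (y) from z = 68 to 134 mm. Origin at the middle of the blade's free edge, z axis up along the handle; grip the handle across its 20 mm
- tile_good_1: unglazed terracotta tile, 10 mm thick, 50 g; origin at the centre of its underside, z up. A good one: square, 50 x 50 mm with all corners; x and y axes along its sides. Stays where it is (within 20 mm)
- tile_good_2: unglazed terracotta tile, 10 mm thick, 50 g; origin at the centre of its underside, z up. A good one: square, 50 x 50 mm with all corners; x and y axes along its sides. Stays where it is (within 20 mm)
- tile_good_3: unglazed terracotta tile, 10 mm thick, 50 g; origin at the centre of its underside, z up. A good one: square, 50 x 50 mm with all corners; x and y axes along its sides. Stays where it is (within 20 mm)
- tile_good_4: unglazed terracotta tile, 10 mm thick, 50 g; origin at the centre of its underside, z up. A good one: square, 50 x 50 mm with all corners; x and y axes along its sides. Stays where it is (within 20 mm)
- tile_good_5: unglazed terracotta tile, 10 mm thick, 50 g; origin at the centre of its underside, z up. A good one: square, 50 x 50 mm with all corners; x and y axes along its sides. Stays where it is (within 20 mm)
- tile_chipped: unglazed terracotta tile, 10 mm thick, 50 g; origin at the centre of its underside, z up. Odd: a 50 x 50 mm tile (axes along its sides) whose corner at +x +y is broken off, about 17 mm of its +y side and 20 mm of its +x side missing
- tile_short: unglazed terracotta tile, 10 mm thick, 50 g; origin at the centre of its underside, z up. Odd: cut too narrow, 34 mm (x) by 50 mm (y)
- tile_askew: unglazed terracotta tile, 10 mm thick, 50 g; origin at the centre of its underside, z up. Odd: one side cut askew: corners at (-25,-25), (25,-25), (25,7) and (-25,25) mm in its own frame (origin at the centre of the 50 mm square it should have been)
- glaze_jar: bystander: glaze jar 65 mm across, 91 mm high, standing on the bench; origin at the centre of its underside
- cup: bystander: small unglazed clay cup 62 mm across, 55 mm high; origin at the centre of its underside
- tape: bystander: roll of tape lying flat, 104 mm across, 25 mm high; origin at the centre of its underside
- stamp: bystander: turned wooden stamp 24 mm across, 62 mm high, standing behind the board; origin at the centre of its underside

How it is judged:
By the outcome, as a careful person would: the job done as asked, in the order asked, and still so for the second after the job is handed in, with the robot touching nothing.
It also fails if it takes over 72 s, if anything falls off the work surface, if the arm or the gripper's body presses on something with over 40 N, if the wrist force passes 120 N, or if a joint passes its speed limit or range.

## Working session

There is one attempt and no reset: what is moved stays moved. The work goes in short steps, Python scripts to look and compute and a tool call to move; the robot and the scene stay as the last step left them, time stands still between calls to the robot, and variables do not carry over. Pictures are saved under pics/ and viewed, and the job is handed in when it is done.

Besides the shell and the picture viewer there is one more tool, called after ">>>" by a JSON object that holds its "method" and its "body", one argument or row to a line. move_arm: Moves the arm, as the interface text tells. Its arguments: {"type":"object","properties":{"increments":{"type":"array"},"gripper":{"type":"number"}},"required":["increments"]}

```bash
mkdir -p pics; python3 - <<'E'
from bench import get_obs, viewer, ctrl
import cv2, numpy as np
o=get_obs(); print(o); print(ctrl.grip_point_offset)
for n in ("top","side"):
    im,d=viewer.camera(n); c=viewer.get_calibration(n); print(n,c)
    np.savez(f"{n}0.npz",im=im,d=d)
    cv2.imwrite(f"pics/{n}0.png",cv2.cvtColor(im,cv2.COLOR_RGB2BGR))
E
ls
```

```text
{'time_s': 0.0, 'q': array([ 9.61681458e-01,  1.81500545e-01,  1.60802848e+00, -2.52724722e-05,
        1.35378490e+00, -2.06303565e-01]), 'dq': array([ 1.01867846e-03, -4.68441667e-04,  8.11136433e-04, -9.67232897e-04,
       -7.76313030e-05, -1.29524929e-03]), 'joint_efforts': array([ 3.29872091e-04, -4.44879305e+01, -3.51330757e+01, -1.26744853e-04,
        8.98088532e-03, -2.01793927e-05]), 'eef_pos': array([0.22504925, 0.52848229, 0.20739706]), 'eef_rot': array([ 3.28847043e-04,  8.34266182e-01,  5.51361221e-01, -7.95426882e-04]), 'wrist_force': array([-0.29468332,  0.01399933, -0.20938223]), 'torque': array([-0.00576441,  0.00599632, -0.02791444]), 'opening': 1.003673951696113}
0.0187
top {'intrinsics': array([[502.40651177,   0.        , 322.4677199 ],
       [  0.        , 502.40651177, 203.66619611],
       [  0.        ,   0.        ,   1.        ]]), 'origin': array([0.40908611, 0.00520371, 1.57880846]), 'attitude': array([ 0.70929565,  0.04132428, -0.034352  , -0.70285982])}
side {'intrinsics': array([[403.96028068,   0.        , 322.2360093 ],
       [  0.        , 403.96028068, 195.62459296],
       [  0.        ,   0.        ,   1.        ]]), 'origin': array([ 0.15895639, -0.9182794 ,  0.95229505]), 'attitude': array([ 0.89074151,  0.39859542, -0.08299181, -0.20202382])}
pics
side0.npz
top0.npz
```

View pics/top0.png

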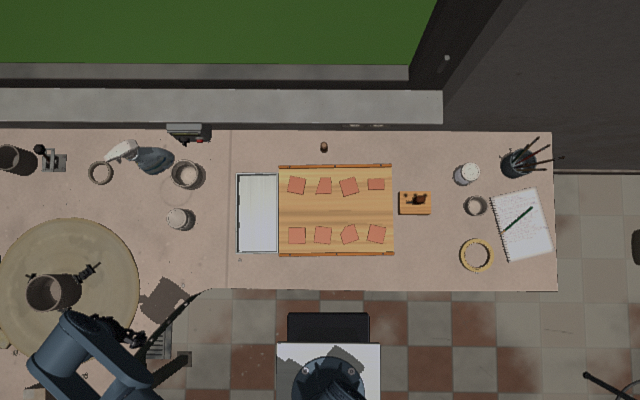

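View pics/side0.png

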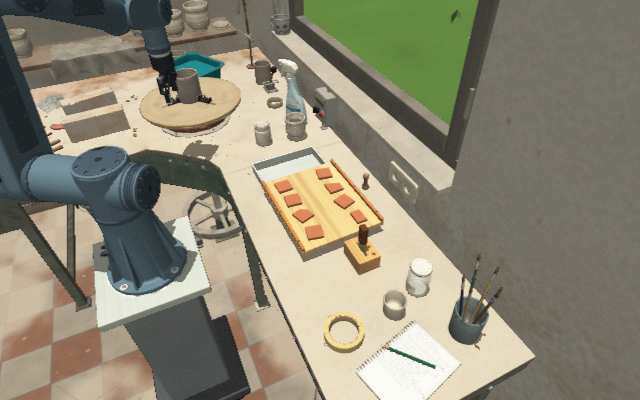

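The top view shows the tray at the left, which is +y, around px (257,212). The board spans px (278–394, 165–255), with two rows of four tiles at about v=185 and v=234. The block and scraper are near (415,203). Next I'll zoom in and measure.

```bash
cat > h.py <<'E'
import numpy as np, cv2
from scipy.spatial.transform import Rotation as R
from bench import get_obs, viewer, ctrl
def cal(n):
    c=viewer.get_calibration(n); q=c["attitude"]
    return c["intrinsics"],np.array(c["origin"]),R.from_quat([q[1],q[2],q[3],q[0]]).as_matrix()
def ray(n,uv,z):
    K,o,A=cal(n); uv=np.atleast_2d(uv).astype(float)
    d=np.c_[(uv[:,0]-K[0,2])/K[0,0],-(uv[:,1]-K[1,2])/K[1,1],-np.ones(len(uv))]@A.T
    return o+d*((z-o[2])/d[:,2])[:,None]
def proj(n,P):
    K,o,A=cal(n); p=(np.atleast_2d(P)-o)@A
    return np.c_[K[0,0]*p[:,0]/-p[:,2]+K[0,2],K[1,1]*-p[:,1]/-p[:,2]+K[1,2]]
def depthpts(n,d,uv):
    K,o,A=cal(n); uv=np.atleast_2d(uv); z=np.array([d[int(v),int(u)] for u,v in uv])
    p=np.c_[(uv[:,0]-K[0,2])/K[0,0]*z,-(uv[:,1]-K[1,2])/K[1,1]*z,-z]
    return o+p@A.T
E
python3 - <<'E'
from h import *
t=np.load("top0.npz"); im=t["im"]; s=np.load("side0.npz")["im"]
crop=im[130:290,225:500]; cv2.imwrite("pics/topz.png",cv2.cvtColor(cv2.resize(crop[25:135,0:220],None,fx=3.6,fy=3.6,interpolation=cv2.INTER_CUBIC),cv2.COLOR_RGB2BGR))
cv2.imwrite("pics/sidez.png",cv2.cvtColor(cv2.resize(s[140:280,245:395],None,fx=4,fy=4,interpolation=cv2.INTER_CUBIC),cv2.COLOR_RGB2BGR))
hsv=cv2.cvtColor(im,cv2.COLOR_RGB2HSV)
for u,v in [(296,185),(300,215),(348,186),(415,195)]: print(hsv[v,u])
r=depthpts("top",t["d"],[(300,215),(350,210),(296,185),(450,210)]); print(r)
E
```

```text
[  9 128 173]
[ 16 115 162]
[  9 130 172]
[ 17 142  45]
[[ 0.53866465  0.08986216  0.04136157]
 [ 0.55565825 -0.06369751  0.03897795]
 [ 0.63018958  0.10294644  0.05118265]
 [ 0.56230799 -0.38066032 -0.00198103]]
```

View pics/topz.png

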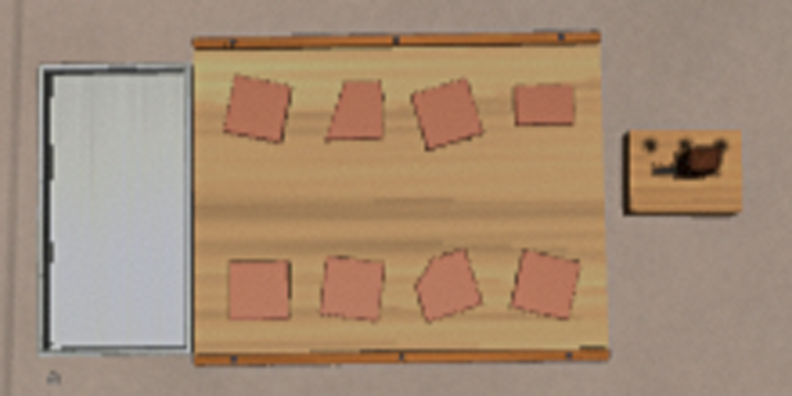

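View pics/sidez.png

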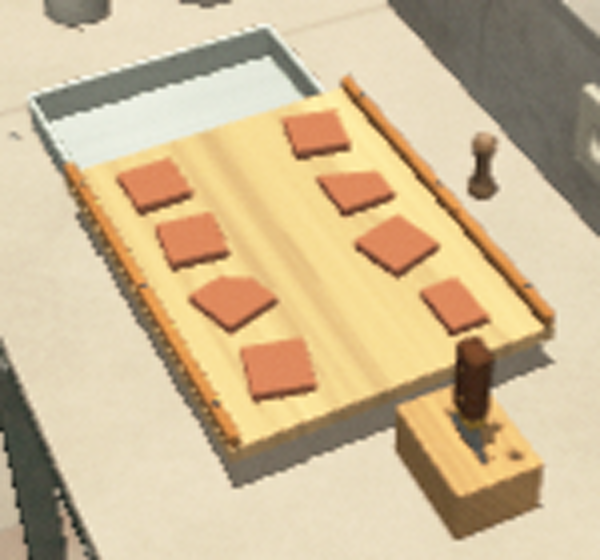

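```bash
cat > meas.py <<'E'
from h import *
def tiles(n,im):
    hsv=cv2.cvtColor(im,cv2.COLOR_RGB2HSV)
    m=cv2.inRange(hsv,(3,100,130),(12,190,255))
    cs,_=cv2.findContours(m,cv2.RETR_EXTERNAL,cv2.CHAIN_APPROX_NONE)
    out=[]
    for c in cs:
        if cv2.contourArea(c)<40: continue
        out.append(c[:,0,:])
    return out
E
python3 - <<'E'
from meas import *
t=np.load("top0.npz")["im"]; s=np.load("side0.npz")["im"]
np.set_printoptions(precision=4,suppress=True)
for n,im,box in (("top",t,(270,160,400,262)),("side",s,(255,150,385,260))):
    for c in tiles(n,im):
        m=c.mean(0)
        if not(box[0]<m[0]<box[2] and box[1]<m[1]<box[3]): continue
        P=ray(n,c,0.055)[:,:2].astype(np.float32)
        h=cv2.convexHull((P*1000).astype(np.float32)); M=cv2.moments(h)
        (cx,cy),wh,a=cv2.minAreaRect(h)
        print(n,m.round(),"ctr",[M['m10']/M['m00'],M['m01']/M['m00']],"wh",wh,"ang",round(a,1),"area",round(M['m00']),"bb",(h.min(0)[0],h.max(0)[0]))
E
python3 - <<'E'
from h import *
t=np.load("top0.npz")["im"]; s=np.load("side0.npz")["im"]
a=cv2.resize(t[180:225,385:450],None,fx=10,fy=10,interpolation=cv2.INTER_CUBIC)
b=cv2.resize(s[220:275,335:390],None,fx=10,fy=10,interpolation=cv2.INTER_CUBIC)
cv2.imwrite("pics/tb.png",a[:,:,::-1]);cv2.imwrite("pics/sb.png",b[:,:,::-1])
E
```

```text
top [297. 235.] ctr [476.4004065348429, 98.66469205070027] wh (48.59368133544922, 45.5681266784668) ang 0.8 area 2182 bb (array([452.189,  75.777], dtype=float32), array([501.066, 121.959], dtype=float32))
top [322. 235.] ctr [478.46916796690164, 20.773628035393894] wh (49.52220153808594, 49.82808303833008) ang 84.1 area 2372 bb (array([453.1225,  -5.6109], dtype=float32), array([504.4892,  45.7863], dtype=float32))
top [376. 234.] ctr [482.9569720099722, -142.26167769867627] wh (49.657474517822266, 49.32655715942383) ang 76.5 area 2362 bb (array([ 454.7888, -169.2281], dtype=float32), array([ 512.0165, -114.7143], dtype=float32))
top [349. 234.] ctr [480.7950849954508, -60.38660816742841] wh (49.895179748535156, 49.820335388183594) ang 18.6 area 2209 bb (array([453.716 , -87.5056], dtype=float32), array([511.5256, -35.9655], dtype=float32))
top [376. 184.] ctr [636.311150809432, -141.4539016131363] wh (31.036684036254883, 49.27861785888672) ang 4.6 area 1456 bb (array([ 619.132 , -166.6561], dtype=float32), array([ 653.4706, -117.7478], dtype=float32))
top [324. 186.] ctr [626.94056
[... 1627 characters left out ...]
type=float32), array([502.3544,  44.0632], dtype=float32))
side [333. 187.] ctr [626.3086001859155, 13.893870334764067] wh (50.153133392333984, 46.288246154785156) ang 0.6 area 1854 bb (array([602.3696,  -6.5892], dtype=float32), array([652.673 ,  39.6995], dtype=float32))
side [283. 186.] ctr [475.3319928465335, 95.49626954184315] wh (50.38124465942383, 50.76613235473633) ang 89.2 area 2377 bb (array([449.3744,  70.1133], dtype=float32), array([499.7274, 120.9329], dtype=float32))
side [323. 173.] ctr [629.3846141413387, 99.0984683309726] wh (49.920772552490234, 48.148433685302734) ang 77.1 area 2222 bb (array([601.8508,  71.145 ], dtype=float32), array([655.5223, 127.3579], dtype=float32))
```

View pics/tb.png

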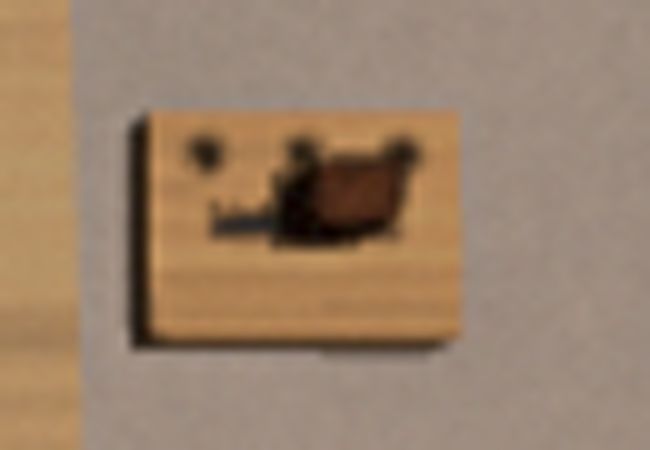

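View pics/sb.png

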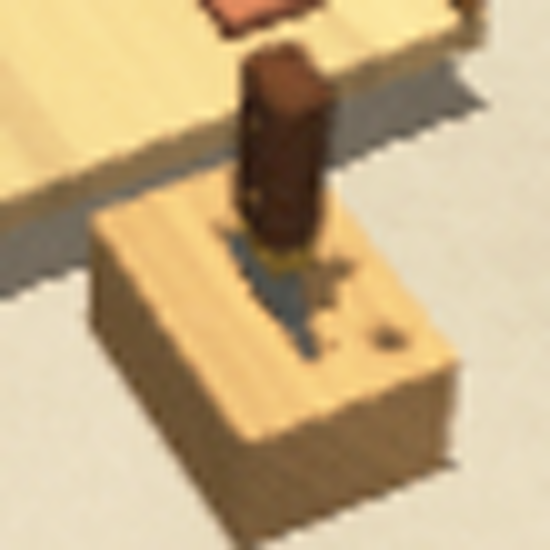

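The top view crop shows the block's top at px (400–431, 191–214), with the holes on its far side (+x). The handle top is around (421,199.5). In the side crop the block's top corners are at zoom (92,215), (250,443) and (460,360). Next I'll fit the block, handle and board more exactly.

```bash
python3 - <<'E'
from h import *
np.set_printoptions(precision=4,suppress=True)
t=np.load("top0.npz")["im"]; s=np.load("side0.npz")["im"]
ht=cv2.cvtColor(t,cv2.COLOR_RGB2HSV)
m=cv2.inRange(ht,(8,90,110),(25,255,255)); m[:, :396]=0; m[:,440:]=0;m[:185]=0;m[220:]=0
cs,_=cv2.findContours(m,cv2.RETR_EXTERNAL,cv2.CHAIN_APPROX_NONE); c=max(cs,key=cv2.contourArea)[:,0,:]
P=(ray("top",c,0.05)[:,:2]*1000).astype(np.float32); print("block top",cv2.minAreaRect(cv2.convexHull(P)))
# edge fits
import itertools
u0,u1,v0,v1=c[:,0].min(),c[:,0].max(),c[:,1].min(),c[:,1].max(); print(u0,u1,v0,v1)
for nm,sel in (("far",c[:,1]<=v0+1),("near",c[:,1]>=v1-1),("left",c[:,0]<=u0+1),("right",c[:,0]>=u1-1)):
    q=P[sel]; vx,vy,x0,y0=cv2.fitLine(q,cv2.DIST_HUBER,0,.01,.01).ravel(); print(nm,np.degrees(np.arctan2(vy,vx)),x0,y0)
k=np.array([[92,215],[250,443],[460,360]])/10-0.45+[335,220]
Q=ray("side",k,0.05); print("side corners",Q[:,:2]*1000)
d=Q[1]-Q[0]; e=Q[2]-Q[1]; print(np.linalg.norm(d),np.degrees(np.arctan2(d[1],d[0])),np.linalg.norm(e),np.degrees(np.arctan2(e[1],e[0])), "ctr",(Q[0]+Q[2])/2)
# handle top
g=np.array([[316,160],[405,157],[398,225],[312,232]])/10-0.45+[385,180]
print("handle top (top)",ray("top",g,0.142)[:,:2]*1000)
k=np.array([[245,65],[283,42],[330,80],[297,98]])/10-0.45+[335,220]
print("handle top (side)",ray("side",k,0.142)[:,:2]*1000)
# holes
k=np.array([[205,153],[302,150],[403,152]])/10-0.45+[385,180]; print("holes",ray("top",k,0.05)[:,:2]*1000)
k=np.array([[388,337],[313,352],[222,228]])/10-0.45+[335,220]; print("side hole,slot ends",ray("side",k,0.05)[:,:2]*1000)
# board: from crop topz scale 3.6 origin (225,155)
k=np.array([[194,38],[600,31],[609,361],[195,365]])/3.6-0.36+[225,155]
B=ray("top",k,np.array([.059]*4))*1000; print("board lips outer",B[:,:2])
k=np.array([[194,50],[600,50],[607,345]])/3.6-0.36+[225,155]; print("board end edges",ray("top",k,.045)[:,:2]*1000)
k=np.array([[70,165],[236,447],[553,322],[347,78]])/4-0.38+[245,140]; print("board side",ray("side",k,.059)[:,:2]*1000)
E
```

```text
block top ((580.9735717773438, -261.7981872558594), (67.67172241210938, 92.7379379272461), 0.47962090373039246)
400 430 191 213
far -89.520355 614.8815 -270.27148
near -89.49654 547.15564 -261.94458
left -0.3929966 578.9907 -215.8886
right -0.7574189 576.1029 -307.36548
side corners [[ 547.3568 -215.5079]
 [ 547.9389 -310.4211]
 [ 616.5363 -310.3953]]
0.09491505223430861 -89.64857617931033 0.06859739746597247 0.02156335261294857 ctr [ 0.5819 -0.263   0.05  ]
handle top (top) [[ 589.2595 -249.1086]
 [ 590.345  -274.6703]
 [ 570.6478 -272.4243]
 [ 568.4133 -247.7476]]
handle top (side) [[ 571.222  -256.7006]
 [ 585.0039 -253.5931]
 [ 589.4548 -271.9082]
 [ 577.9393 -273.8487]]
holes [[ 602.6687 -231.4893]
 [ 603.8446 -261.1458]
 [ 603.4881 -291.9987]]
side hole,slot ends [[ 602.3731 -294.0928]
 [ 580.2168 -289.5282]
 [ 579.5419 -236.8099]]
board lips outer [[ 690.0135  157.0541]
 [ 698.7831 -188.8088]
 [ 419.2993 -194.9117]
 [ 412.662   150.9534]]
board end edges [[ 682.1352  158.2543]
 [ 684.9056 -190.513 ]
 [ 432.8034 -195.1449]]
board side [[ 417.4537  146.2553]
 [ 421.7669 -207.2058]
 [ 691.8649 -198.9579]
 [ 687.4461  152.6634]]
```

```bash
cat >> h.py <<'E'
def plan(target,yaw):
    """target xyz (m) & yaw deg of tool x -> tx,ty,tz,turn from measured pose"""
    o=get_obs(); q=o["eef_rot"]; M=R.from_quat([q[1],q[2],q[3],q[0]]).as_matrix()
    d=M.T@(np.array(target)-o["eef_pos"]); y0=np.degrees(np.arctan2(M[1,0],M[0,0]))
    t=-(yaw-y0); t=(t+180)%360-180
    print("t",o["time_s"],"pos",o["eef_pos"].round(4),"yaw",round(y0,2),"zax",M[:,2].round(4),"q",o["q"].round(3),"shift",d.round(4),"turn",round(t,2),"F",o["wrist_force"].round(2),"op",round(o["opening"],3))
E
python3 -c "
from h import *
plan((0.5805,-0.2625,0.21),0.4)"
```

```text
t 0.1 pos [0.2251 0.5285 0.2075] yaw 66.92 zax [-9.0e-04 -1.3e-03 -1.0e+00] q [ 0.962  0.181  1.608  0.     1.354 -0.206] shift [-0.5884  0.6371 -0.0018] turn 66.52 F [-0.69  0.46  0.43] op 0.994
```

>>> {"method": "move_arm", "body": {
  "increments": [
    {"tz": -0.04},
    {"tx": -0.02, "ty": 0.02, "tz": -0.07, "turn": 7},
    {"tx": -0.588, "ty": 0.637, "tz": -0.07, "turn": 66.5},
    {"tx": -0.588, "ty": 0.637, "tz": -0.07, "turn": 66.5},
    {"tx": -0.588, "ty": 0.637, "tz": -0.07, "turn": 66.5},
    {"tx": -0.588, "ty": 0.637, "tz": -0.07, "turn": 66.5},
    {"tx": -0.588, "ty": 0.637, "tz": -0.07, "turn": 66.5},
    {"tx": -0.588, "ty": 0.637, "tz": -0.07, "turn": 66.5},
    {"tx": -0.588, "ty": 0.637, "tz": -0.07, "turn": 66.5},
    {"tx": -0.588, "ty": 0.637, "tz": -0.07, "turn": 66.5},
    {"tx": -0.588, "ty": 0.637, "tz": -0.07, "turn": 66.5},
    {"tx": -0.588, "ty": 0.637, "tz": -0.07, "turn": 66.5},
    {"tx": -0.588, "ty": 0.637, "tz": -0.07, "turn": 66.5},
    {"tx": -0.588, "ty": 0.637, "tz": -0.07, "turn": 66.5},
    {"tx": -0.588, "ty": 0.637, "tz": -0.07, "turn": 66.5},
    {"tx": -0.588, "ty": 0.637, "tz": -0.07, "turn": 66.5},
    {"tx": -0.588, "ty": 0.637, "tz": -0.07, "turn": 66.5},
    {"tx": -0.588, "ty": 0.637, "tz": -0.07, "turn": 66.5},
    {"tx": -0.588, "ty": 0.637, "tz": -0.07, "turn": 66.5},
    {"tx": -0.588, "ty": 0.637, "tz": -0.07, "turn": 66.5}
  ]
}}

```text
validation failed for argument at $.in...
```

```bash
python3 -c "
from h import *
plan((0.5805,-0.2625,0.20),0.4)"
```

```text
t 0.1 pos [0.2251 0.5285 0.2075] yaw 66.92 zax [-9.0e-04 -1.3e-03 -1.0e+00] q [ 0.962  0.181  1.608  0.     1.354 -0.206] shift [-0.5884  0.6371  0.0082] turn 66.52 F [-0.69  0.46  0.43] op 0.994
```

>>> {"method": "move_arm", "body": {
  "increments": [
    {"tx": 0, "ty": 0, "tz": -0.04, "turn": 0},
    {"tx": -0.02, "ty": 0.02, "tz": -0.07, "turn": 7}
  ]
}}

```text
time_s: 0.27
eef_pos: [0.2341, 0.504, 0.2777]
eef_rot: [-0.0, 0.866, 0.501, -0.002]
wrist_force: [1.1, -0.2, 1.1]
opening: 0.999
```

```bash
python3 -c "
from h import *
plan((0.5805,-0.2625,0.28),0.4)"
```

```text
t 0.2667 pos [0.2341 0.504  0.2777] yaw 60.1 zax [-0.0032 -0.0015 -1.    ] q [ 0.921  0.089  1.569  0.002  1.486 -0.128] shift [-0.4918  0.6824 -0.0023] turn 59.7 F [ 1.1  -0.17  1.11] op 0.999
```

>>> {"method": "move_arm", "body": {
  "increments": [
    {"tx": -0.492, "ty": 0.682, "tz": 0, "turn": 59.7},
    {"tx": -0.492, "ty": 0.682, "tz": 0, "turn": 59.7},
    {"tx": -0.492, "ty": 0.682, "tz": 0, "turn": 59.7},
    {"tx": -0.492, "ty": 0.682, "tz": 0, "turn": 59.7},
    {"tx": -0.492, "ty": 0.682, "tz": 0, "turn": 59.7},
    {"tx": -0.492, "ty": 0.682, "tz": 0, "turn": 59.7},
    {"tx": -0.492, "ty": 0.682, "tz": 0, "turn": 59.7},
    {"tx": -0.492, "ty": 0.682, "tz": 0, "turn": 59.7},
    {"tx": -0.492, "ty": 0.682, "tz": 0, "turn": 59.7},
    {"tx": -0.492, "ty": 0.682, "tz": 0, "turn": 59.7},
    {"tx": -0.492, "ty": 0.682, "tz": 0, "turn": 59.7},
    {"tx": -0.492, "ty": 0.682, "tz": 0, "turn": 59.7},
    {"tx": -0.492, "ty": 0.682, "tz": 0, "turn": 59.7},
    {"tx": -0.492, "ty": 0.682, "tz": 0, "turn": 59.7},
    {"tx": -0.492, "ty": 0.682, "tz": 0, "turn": 59.7},
    {"tx": -0.492, "ty": 0.682, "tz": 0, "turn": 59.7},
    {"tx": -0.492, "ty": 0.682, "tz": 0, "turn": 59.7},
    {"tx": -0.492, "ty": 0.682, "tz": 0, "turn": 59.7},
    {"tx": -0.492, "ty": 0.682, "tz": 0, "turn": 59.7},
    {"tx": -0.492, "ty": 0.682, "tz": 0, "turn": 59.7}
  ]
}}

```text
time_s: 1.93
eef_pos: [0.5767, -0.2598, 0.2776]
eef_rot: [-0.0, 1.0, 0.002, -0.0]
wrist_force: [0.1, 0.3, 0.5]
opening: 0.998
```

```bash
python3 -c "
from h import *
plan((0.5805,-0.2625,0.20),0.4)"
```

```text
t 1.9333 pos [ 0.5767 -0.2598  0.2776] yaw 0.2 zax [-7.e-04  7.e-04 -1.e+00] q [-0.611  0.262  1.371  0.     1.51  -0.614] shift [0.0039 0.0028 0.0776] turn -0.2 F [0.13 0.28 0.45] op 0.998
```

>>> {"method": "move_arm", "body": {
  "increments": [
    {"tx": 0, "ty": 0, "tz": 0, "turn": 0},
    {"tx": 0, "ty": 0, "tz": 0.04, "turn": 0},
    {"tx": 0, "ty": 0, "tz": 0.07, "turn": 0},
    {"tx": 0, "ty": 0, "tz": 0.07, "turn": 0},
    {"tx": 0, "ty": 0, "tz": 0.07, "turn": 0}
  ]
}}

```text
time_s: 2.35
eef_pos: [0.575, -0.2569, 0.2062]
eef_rot: [-0.002, 1.0, 0.002, -0.002]
wrist_force: [1.0, 0.0, 1.1]
opening: 1.002
```

```bash
python3 - <<'E'
from h import *
plan((0.5805,-0.2625,0.092),0.4)
im,d=viewer.camera("side"); cv2.imwrite("pics/s1.png",cv2.resize(im[170:300,300:430],None,fx=4.5,fy=4.5,interpolation=cv2.INTER_CUBIC)[:,:,::-1])
E
```

```text
t 2.35 pos [ 0.575  -0.2569  0.2062] yaw 0.22 zax [-0.0044  0.0031 -1.    ] q [-0.608  0.306  1.458 -0.     1.382 -0.612] shift [0.0059 0.006  0.1141] turn -0.18 F [1.   0.04 1.09] op 1.002
```

View pics/s1.png

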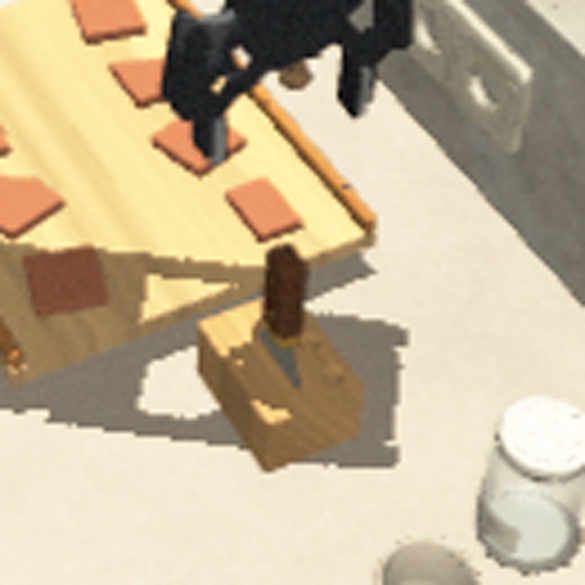

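The gripper is over the block with the fingers straddling the handle line, fingertips at zoom (210,150) and (355,105). I'll settle the arm, then re-read the pose.

>>> {"method": "move_arm", "body": {
  "increments": [
    {"tx": 0.006, "ty": 0.006, "tz": 0, "turn": -0.2},
    {"tx": 0.006, "ty": 0.006, "tz": 0, "turn": -0.2},
    {"tx": 0.006, "ty": 0.006, "tz": 0, "turn": -0.2}
  ]
}}

```text
time_s: 2.65
eef_pos: [0.5838, -0.2647, 0.2107]
eef_rot: [0.001, 1.0, 0.004, 0.002]
wrist_force: [-0.5, -0.1, -0.2]
opening: 0.996
```

```bash
python3 -c "
from h import *
plan((0.5805,-0.2625,0.092),0.4); plan((0.5805,-0.2625,0.092),0.4)"
```

```text
t 2.65 pos [ 0.5838 -0.2647  0.2107] yaw 0.43 zax [ 0.0032 -0.0024 -1.    ] q [-0.611  0.32   1.431 -0.     1.386 -0.618] shift [-0.0036 -0.0025  0.1187] turn 0.03 F [-0.53 -0.08 -0.18] op 0.996
t 2.65 pos [ 0.5838 -0.2647  0.2107] yaw 0.43 zax [ 0.0032 -0.0024 -1.    ] q [-0.611  0.32   1.431 -0.     1.386 -0.618] shift [-0.0036 -0.0025  0.1187] turn 0.03 F [-0.53 -0.08 -0.18] op 0.996
```

>>> {"method": "move_arm", "body": {
  "increments": [
    {"tx": 0, "ty": 0, "tz": 0, "turn": 0},
    {"tx": 0, "ty": 0, "tz": 0, "turn": 0},
    {"tx": 0, "ty": 0, "tz": 0, "turn": 0},
    {"tx": 0, "ty": 0, "tz": 0, "turn": 0}
  ]
}}

```text
time_s: 2.98
eef_pos: [0.5824, -0.2638, 0.2085]
eef_rot: [0.0, 1.0, 0.004, 0.0]
wrist_force: [0.2, -1.2, 0.4]
opening: 0.996
```

```bash
python3 -c "
from h import *
plan((0.5805,-0.2625,0.092),0.4)"
```

```text
t 2.9833 pos [ 0.5824 -0.2638  0.2085] yaw 0.43 zax [ 1.e-04 -1.e-04 -1.e+00] q [-0.611  0.321  1.435 -0.     1.385 -0.618] shift [-0.0019 -0.0013  0.1165] turn 0.03 F [ 0.18 -1.19  0.37] op 0.996
```

>>> {"method": "move_arm", "body": {
  "increments": [
    {"tx": -0.002, "ty": -0.001, "tz": 0.015, "turn": 0},
    {"tx": -0.002, "ty": -0.001, "tz": 0.04, "turn": 0},
    {"tx": -0.002, "ty": -0.001, "tz": 0.065, "turn": 0},
    {"tx": -0.002, "ty": -0.001, "tz": 0.09, "turn": 0},
    {"tx": -0.002, "ty": -0.001, "tz": 0.107, "turn": 0},
    {"tx": -0.002, "ty": -0.001, "tz": 0.1165, "turn": 0},
    {"tx": -0.002, "ty": -0.001, "tz": 0.1165, "turn": 0},
    {"tx": -0.002, "ty": -0.001, "tz": 0.1165, "turn": 0},
    {"tx": -0.002, "ty": -0.001, "tz": 0.1165, "turn": 0}
  ]
}}

```text
time_s: 3.73
eef_pos: [0.5814, -0.2635, 0.0935]
eef_rot: [0.001, 1.0, 0.004, 0.001]
wrist_force: [0.0, -0.6, 0.2]
opening: 1.0
```

```bash
python3 - <<'E'
from h import *
plan((0.5805,-0.2625,0.092),0.4)
im,d=viewer.camera("side"); cv2.imwrite("pics/s2.png",cv2.resize(im[170:300,300:430],None,fx=4.5,fy=4.5,interpolation=cv2.INTER_CUBIC)[:,:,::-1])
E
```

```text
t 3.7333 pos [ 0.5814 -0.2635  0.0935] yaw 0.42 zax [ 0.0021 -0.0015 -1.    ] q [-0.611  0.433  1.53  -0.     1.176 -0.619] shift [-0.0009 -0.001   0.0014] turn 0.02 F [ 0.01 -0.6   0.2 ] op 1.0
```

View pics/s2.png

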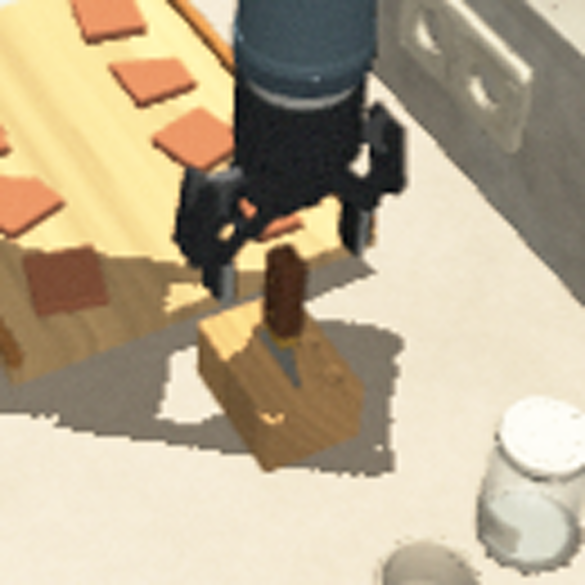

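```bash
python3 - <<'E'
from h import *
for P in [(.539,-.2635,.1065),(.624,-.2635,.1065),(.5805,-.2625,.142),(.5805,-.2625,.076)]: print(P,((proj("side",P)-[300,170])*4.5).round())
E
```

```text
(0.539, -0.2635, 0.1065) [[223. 316.]]
(0.624, -0.2635, 0.1065) [[341. 272.]]
(0.5805, -0.2625, 0.142) [[284. 254.]]
(0.5805, -0.2625, 0.076) [[278. 325.]]
```

```bash
python3 - <<'E'
from h import *
im,d=viewer.camera("side")
print(get_obs()["eef_pos"])
for z in [(225,285),(222,292),(222,275),(353,243),(355,230),(285,280),(285,300),(285,320),(285,270)]:
    uv=np.array(z)/4.5+[300,170]; print(z,depthpts("side",d,uv.round()).round(4))
im,d=viewer.camera("top"); cv2.imwrite("pics/t2.png",cv2.resize(im[160:260,360:480],None,fx=6,fy=6,interpolation=cv2.INTER_CUBIC)[:,:,::-1])
E
```

```text
[ 0.58152451 -0.26357071  0.09370942]
(225, 285) [[ 0.5326 -0.2754  0.1503]]
(222, 292) [[ 0.5332 -0.2696  0.1363]]
(222, 275) [[ 0.5314 -0.2716  0.155 ]]
(353, 243) [[ 0.6248 -0.2693  0.1376]]
(355, 230) [[ 0.6249 -0.2723  0.1522]]
(285, 280) [[ 0.5746 -0.2738  0.1328]]
(285, 300) [[ 0.5749 -0.2754  0.1139]]
(285, 320) [[ 0.5759 -0.2755  0.0969]]
(285, 270) [[ 0.5744 -0.2734  0.1406]]
```

View pics/t2.png

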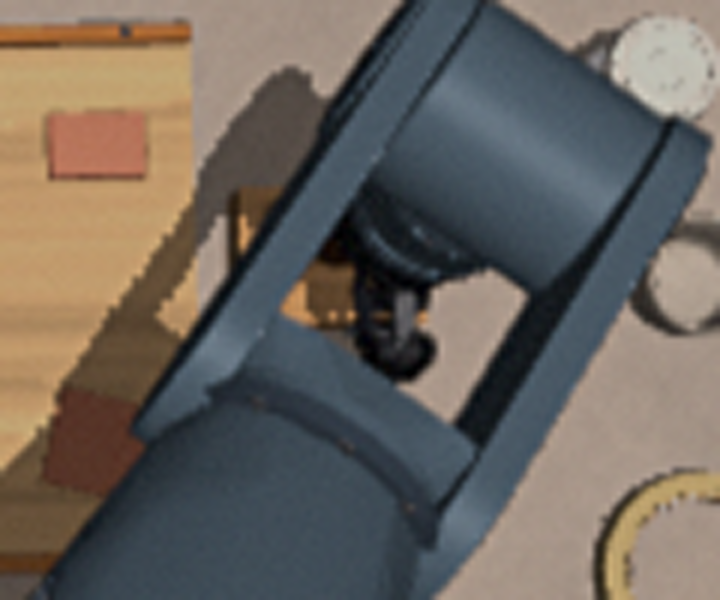

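Fingers and handle agree in y and x within about 2 mm. Closing the gripper.

>>> {"method": "move_arm", "body": {
  "increments": [
    {"tx": 0, "ty": 0, "tz": 0, "turn": 0},
    {"tx": 0, "ty": 0, "tz": 0, "turn": 0},
    {"tx": 0, "ty": 0, "tz": 0, "turn": 0},
    {"tx": 0, "ty": 0, "tz": 0, "turn": 0},
    {"tx": 0, "ty": 0, "tz": 0, "turn": 0},
    {"tx": 0, "ty": 0, "tz": 0, "turn": 0},
    {"tx": 0, "ty": 0, "tz": 0, "turn": 0},
    {"tx": 0, "ty": 0, "tz": 0, "turn": 0},
    {"tx": 0, "ty": 0, "tz": 0, "turn": 0},
    {"tx": 0, "ty": 0, "tz": 0, "turn": 0}
  ],
  "gripper": 0
}}

```text
time_s: 4.72
eef_pos: [0.5806, -0.2629, 0.092]
eef_rot: [0.0, 1.0, 0.004, 0.0]
wrist_force: [1.4, 0.4, 1.4]
opening: 0.225
```

```bash
python3 - <<'E'
from h import *
plan((0.5805,-0.2625,0.092),0.4)
im,d=viewer.camera("side"); cv2.imwrite("pics/s3.png",cv2.resize(im[170:300,300:430],None,fx=4.5,fy=4.5,interpolation=cv2.INTER_CUBIC)[:,:,::-1])
E
```

```text
t 4.7167 pos [ 0.5806 -0.2629  0.092 ] yaw 0.42 zax [ 4.e-04 -2.e-04 -1.e+00] q [-0.611  0.434  1.532  0.     1.175 -0.619] shift [-0.0001 -0.0004 -0.    ] turn 0.02 F [1.39 0.44 1.44] op 0.225
```

View pics/s3.png

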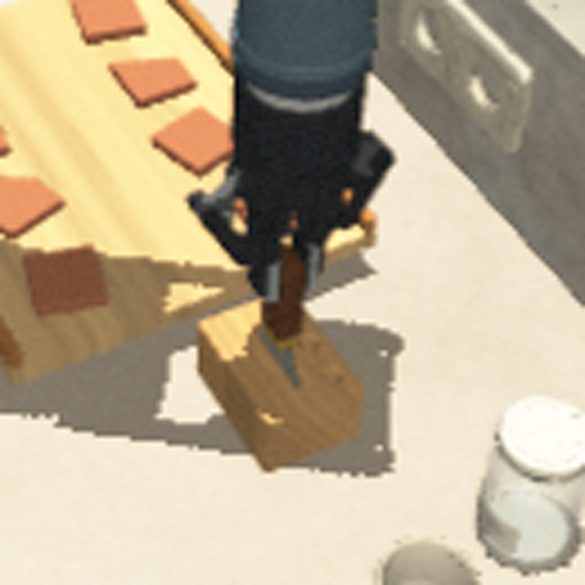

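The scraper is gripped: opening 0.225 is about 19 mm, with the handle between the pads. Home TCP is (0.5806, -0.2629, 0.0920). Next: lift and place the blade outside the short tile.

>>> {"method": "move_arm", "body": {
  "increments": [
    {"tx": 0, "ty": 0, "tz": -0.012, "turn": 0},
    {"tx": 0, "ty": 0, "tz": -0.035, "turn": 0},
    {"tx": 0, "ty": 0, "tz": -0.06, "turn": 0},
    {"tx": 0, "ty": 0, "tz": -0.075, "turn": 0},
    {"tx": 0, "ty": 0, "tz": -0.078, "turn": 0},
    {"tx": 0.01, "ty": -0.013, "tz": -0.078, "turn": -1},
    {"tx": 0.03, "ty": -0.04, "tz": -0.078, "turn": -1},
    {"tx": 0.053, "ty": -0.07, "tz": -0.078, "turn": -1},
    {"tx": 0.075, "ty": -0.098, "tz": -0.078, "turn": -1},
    {"tx": 0.088, "ty": -0.113, "tz": -0.078, "turn": -1},
    {"tx": 0.092, "ty": -0.119, "tz": -0.078, "turn": -1},
    {"tx": 0.092, "ty": -0.119, "tz": -0.078, "turn": -1},
    {"tx": 0.092, "ty": -0.119, "tz": -0.078, "turn": -1},
    {"tx": 0.092, "ty": -0.119, "tz": -0.07, "turn": -1},
    {"tx": 0.092, "ty": -0.119, "tz": -0.06, "turn": -1},
    {"tx": 0.092, "ty": -0.119, "tz": -0.052, "turn": -1},
    {"tx": 0.092, "ty": -0.119, "tz": -0.047, "turn": -1},
    {"tx": 0.092, "ty": -0.119, "tz": -0.047, "turn": -1},
    {"tx": 0.092, "ty": -0.119, "tz": -0.047, "turn": -1}
  ]
}}

```text
time_s: 6.35
eef_pos: [0.671, -0.1434, 0.1379]
eef_rot: [-0.0, 1.0, 0.012, -0.001]
wrist_force: [0.4, -1.3, -1.3]
opening: 0.223
```

```bash
python3 - <<'E'
from h import *
plan((0.672,-0.143,0.132),1.4)
im,d=viewer.camera("side"); cv2.imwrite("pics/s4.png",cv2.resize(im[140:280,245:395],None,fx=4,fy=4,interpolation=cv2.INTER_CUBIC)[:,:,::-1])
E
```

```text
t 6.35 pos [ 0.671  -0.1434  0.1379] yaw 1.39 zax [-1.4e-03  5.0e-04 -1.0e+00] q [-0.383  0.485  1.36  -0.     1.299 -0.407] shift [ 0.0011 -0.0004  0.0059] turn -0.01 F [ 0.39 -1.26 -1.29] op 0.223
```

View pics/s4.png

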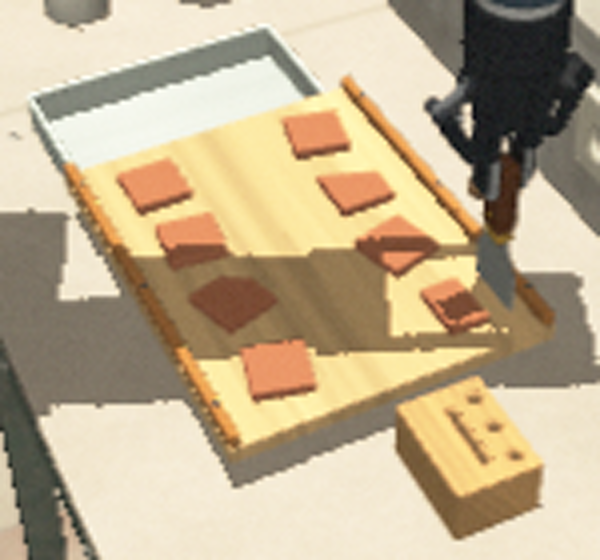

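Blade is in the clear strip between the lip and the short tile (blade at zoom (497,270), tile at (455,303)). Next: lower 5.5 mm and push it to the aisle.

>>> {"method": "move_arm", "body": {
  "increments": [
    {"tx": 0, "ty": 0, "tz": 0.003, "turn": 0},
    {"tx": 0, "ty": 0, "tz": 0.0055, "turn": 0},
    {"tx": -0.004, "ty": 0, "tz": 0.0055, "turn": 0},
    {"tx": -0.01, "ty": 0, "tz": 0.0055, "turn": 0},
    {"tx": -0.018, "ty": 0, "tz": 0.0055, "turn": 0},
    {"tx": -0.028, "ty": 0, "tz": 0.0055, "turn": 0},
    {"tx": -0.038, "ty": 0, "tz": 0.0055, "turn": 0},
    {"tx": -0.048, "ty": 0, "tz": 0.0055, "turn": 0},
    {"tx": -0.058, "ty": 0, "tz": 0.0055, "turn": 0},
    {"tx": -0.068, "ty": 0, "tz": 0.0055, "turn": 0},
    {"tx": -0.078, "ty": 0, "tz": 0.0055, "turn": 0},
    {"tx": -0.086, "ty": 0, "tz": 0.0055, "turn": 0},
    {"tx": -0.092, "ty": 0, "tz": 0.0055, "turn": 0},
    {"tx": -0.095, "ty": 0, "tz": 0.0055, "turn": 0},
    {"tx": -0.095, "ty": 0, "tz": 0.0055, "turn": 0}
  ]
}}

```text
time_s: 7.65
eef_pos: [0.576, -0.1455, 0.1335]
eef_rot: [0.0, 1.0, 0.012, -0.0]
wrist_force: [0.1, -0.4, -0.8]
opening: 0.222
```

```bash
python3 - <<'E'
from h import *
plan((0.576,-0.143,0.132),1.4)
im,d=viewer.camera("side"); cv2.imwrite("pics/s5.png",cv2.resize(im[140:280,245:395],None,fx=4,fy=4,interpolation=cv2.INTER_CUBIC)[:,:,::-1])
E
```

```text
t 7.65 pos [ 0.576  -0.1455  0.1335] yaw 1.41 zax [-0.e+00 -1.e-04 -1.e+00] q [-0.447  0.298  1.624 -0.     1.22  -0.472] shift [ 0.     -0.0025  0.0015] turn 0.01 F [ 0.07 -0.39 -0.8 ] op 0.222
```

View pics/s5.png

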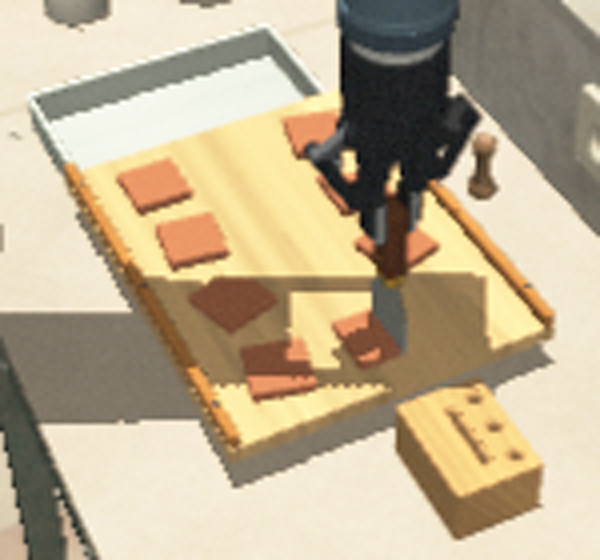

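Short tile is now in the aisle (zoom (367,338)), flush against the blade, with neighbours untouched. Next: lift, turn 90°, and set down behind it.

>>> {"method": "move_arm", "body": {
  "increments": [
    {"tx": 0.004, "ty": 0, "tz": 0, "turn": 0},
    {"tx": 0.006, "ty": 0, "tz": -0.012, "turn": 0},
    {"tx": 0.006, "ty": 0, "tz": -0.03, "turn": 0},
    {"tx": 0.003, "ty": 0.003, "tz": -0.038, "turn": -7},
    {"tx": 0, "ty": 0.008, "tz": -0.04, "turn": -14},
    {"tx": -0.003, "ty": 0.014, "tz": -0.04, "turn": -21},
    {"tx": -0.006, "ty": 0.02, "tz": -0.04, "turn": -28},
    {"tx": -0.009, "ty": 0.026, "tz": -0.04, "turn": -35},
    {"tx": -0.012, "ty": 0.032, "tz": -0.04, "turn": -42},
    {"tx": -0.014, "ty": 0.036, "tz": -0.04, "turn": -49},
    {"tx": -0.016, "ty": 0.04, "tz": -0.04, "turn": -56},
    {"tx": -0.018, "ty": 0.042, "tz": -0.04, "turn": -63},
    {"tx": -0.019, "ty": 0.044, "tz": -0.04, "turn": -70},
    {"tx": -0.0195, "ty": 0.044, "tz": -0.04, "turn": -77},
    {"tx": -0.0195, "ty": 0.044, "tz": -0.04, "turn": -84},
    {"tx": -0.0195, "ty": 0.044, "tz": -0.04, "turn": -90},
    {"tx": -0.0195, "ty": 0.044, "tz": -0.04, "turn": -90},
    {"tx": -0.0195, "ty": 0.044, "tz": -0.04, "turn": -90},
    {"tx": -0.0195, "ty": 0.044, "tz": -0.04, "turn": -90},
    {"tx": -0.0195, "ty": 0.044, "tz": -0.04, "turn": -90}
  ]
}}

```text
time_s: 9.37
eef_pos: [0.5584, -0.19, 0.1735]
eef_rot: [0.0, 0.699, 0.715, 0.0]
wrist_force: [-0.9, 0.2, -1.5]
opening: 0.225
```

```bash
python3 - <<'E'
from meas import *
plan((0.5575,-0.190,0.132),91.4)
im,d=viewer.camera("side"); cv2.imwrite("pics/s6.png",cv2.resize(im[140:280,245:395],None,fx=4,fy=4,interpolation=cv2.INTER_CUBIC)[:,:,::-1])
E
```

```text
t 9.3667 pos [ 0.5584 -0.19    0.1735] yaw 91.31 zax [ 2.e-04 -1.e-04 -1.e+00] q [-0.529  0.245  1.603 -0.     1.293 -2.123] shift [ 0.     -0.0009  0.0415] turn -0.09 F [-0.88  0.21 -1.55] op 0.225
```

View pics/s6.png

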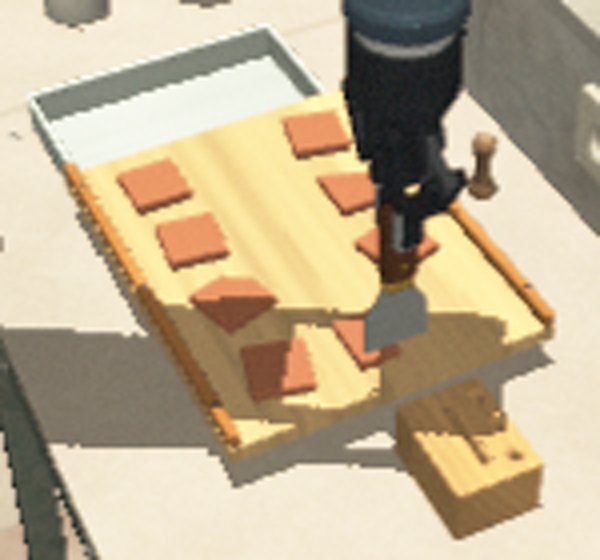

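>>> {"method": "move_arm", "body": {
  "increments": [
    {"tx": 0, "ty": 0, "tz": 0.012, "turn": 0},
    {"tx": 0, "ty": 0, "tz": 0.026, "turn": 0},
    {"tx": 0, "ty": -0.001, "tz": 0.036, "turn": 0},
    {"tx": 0, "ty": -0.001, "tz": 0.041, "turn": 0},
    {"tx": 0, "ty": -0.001, "tz": 0.041, "turn": 0},
    {"tx": 0.005, "ty": -0.001, "tz": 0.041, "turn": 0},
    {"tx": 0.012, "ty": -0.001, "tz": 0.041, "turn": 0},
    {"tx": 0.02, "ty": -0.001, "tz": 0.041, "turn": 0},
    {"tx": 0.028, "ty": -0.001, "tz": 0.041, "turn": 0},
    {"tx": 0.038, "ty": -0.001, "tz": 0.041, "turn": 0},
    {"tx": 0.05, "ty": -0.001, "tz": 0.041, "turn": 0},
    {"tx": 0.065, "ty": -0.001, "tz": 0.041, "turn": 0},
    {"tx": 0.08, "ty": -0.001, "tz": 0.041, "turn": 0},
    {"tx": 0.095, "ty": -0.001, "tz": 0.041, "turn": 0},
    {"tx": 0.11, "ty": -0.001, "tz": 0.041, "turn": 0},
    {"tx": 0.125, "ty": -0.001, "tz": 0.041, "turn": 0},
    {"tx": 0.14, "ty": -0.001, "tz": 0.041, "turn": 0},
    {"tx": 0.152, "ty": -0.001, "tz": 0.041, "turn": 0},
    {"tx": 0.16, "ty": -0.001, "tz": 0.041, "turn": 0},
    {"tx": 0.163, "ty": -0.001, "tz": 0.041, "turn": 0}
  ]
}}

```text
time_s: 11.08
eef_pos: [0.5529, -0.0253, 0.1322]
eef_rot: [-0.0, 0.698, 0.716, -0.0]
wrist_force: [-0.2, -0.4, -0.6]
opening: 0.222
```

```bash
python3 - <<'E'
from meas import *
plan((0.549,0.172,0.1325),91.4)
im,d=viewer.camera("side"); cv2.imwrite("pics/s7.png",cv2.resize(im[140:280,245:395],None,fx=4,fy=4,interpolation=cv2.INTER_CUBIC)[:,:,::-1])
E
```

```text
t 11.0833 pos [ 0.5529 -0.0253  0.1322] yaw 91.52 zax [-3.e-04  3.e-04 -1.e+00] q [-0.26   0.214  1.73   0.     1.197 -1.858] shift [ 0.1973  0.0014 -0.0002] turn 0.12 F [-0.17 -0.43 -0.57] op 0.222
```

View pics/s7.png

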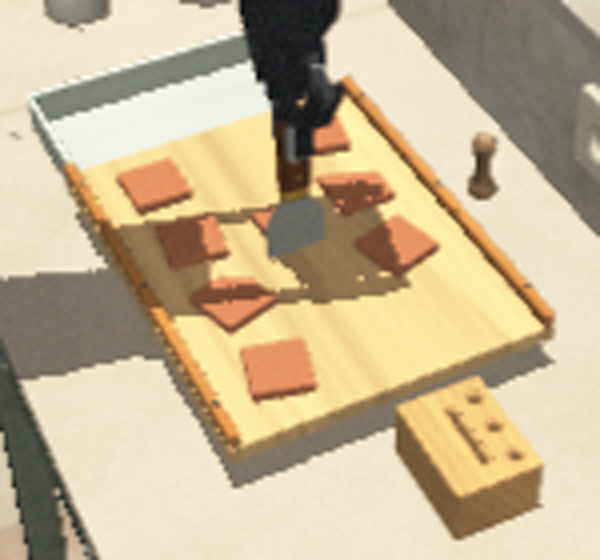

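Tile moving along the aisle ahead of the blade (blade at zoom (297,228)), other tiles untouched. Next I'll push it on off the end.

>>> {"method": "move_arm", "body": {
  "increments": [
    {"tx": 0.005, "ty": 0, "tz": 0, "turn": 0},
    {"tx": 0.014, "ty": 0, "tz": 0, "turn": 0},
    {"tx": 0.026, "ty": 0, "tz": 0, "turn": 0},
    {"tx": 0.04, "ty": 0, "tz": 0, "turn": 0},
    {"tx": 0.055, "ty": 0, "tz": 0, "turn": 0},
    {"tx": 0.07, "ty": 0, "tz": 0, "turn": 0},
    {"tx": 0.085, "ty": 0, "tz": 0, "turn": 0},
    {"tx": 0.1, "ty": 0, "tz": 0, "turn": 0},
    {"tx": 0.115, "ty": 0, "tz": 0, "turn": 0},
    {"tx": 0.13, "ty": 0, "tz": 0, "turn": 0},
    {"tx": 0.145, "ty": 0, "tz": 0, "turn": 0},
    {"tx": 0.16, "ty": 0, "tz": 0, "turn": 0},
    {"tx": 0.175, "ty": 0, "tz": 0, "turn": 0},
    {"tx": 0.188, "ty": 0, "tz": 0, "turn": 0},
    {"tx": 0.196, "ty": 0, "tz": 0, "turn": 0},
    {"tx": 0.2, "ty": 0, "tz": 0, "turn": 0},
    {"tx": 0.2, "ty": 0, "tz": 0, "turn": 0}
  ]
}}

```text
time_s: 12.55
eef_pos: [0.548, 0.1737, 0.1322]
eef_rot: [-0.0, 0.698, 0.716, -0.0]
wrist_force: [0.5, -0.3, -0.9]
opening: 0.221
```

```bash
python3 - <<'E'
from meas import *
plan((0.549,0.172,0.1325),91.4)
for n in ("side",):
    im,d=viewer.camera(n); cv2.imwrite("pics/s8.png",cv2.resize(im[140:280,245:395],None,fx=4,fy=4,interpolation=cv2.INTER_CUBIC)[:,:,::-1])
E
```

```text
t 12.55 pos [0.548  0.1737 0.1322] yaw 91.48 zax [-2.e-04  0.e+00 -1.e+00] q [ 0.101  0.259  1.675  0.     1.207 -1.496] shift [-0.0017  0.001  -0.0003] turn 0.08 F [ 0.48 -0.33 -0.86] op 0.221
```

View pics/s8.png

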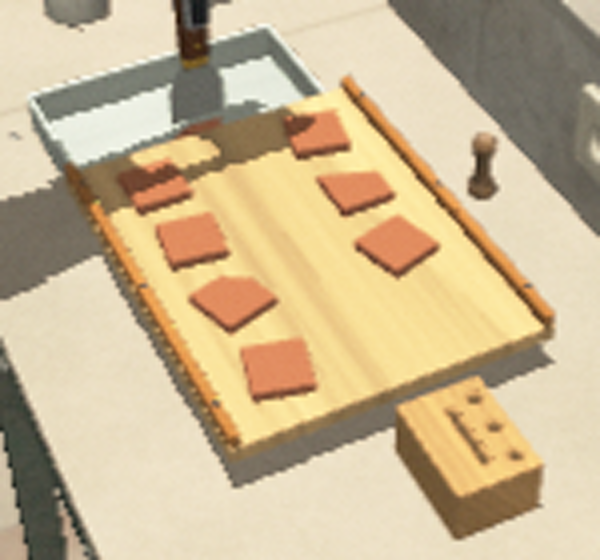

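Short tile is off the board and in the tray (sliver at zoom (205,127)). Good tiles look untouched. Next: lift, turn back and go to outside the askew tile.

>>> {"method": "move_arm", "body": {
  "increments": [
    {"tx": 0, "ty": 0, "tz": -0.012, "turn": 0},
    {"tx": 0, "ty": 0, "tz": -0.03, "turn": 0},
    {"tx": -0.005, "ty": 0.003, "tz": -0.04, "turn": 7},
    {"tx": -0.016, "ty": 0.012, "tz": -0.042, "turn": 14},
    {"tx": -0.03, "ty": 0.021, "tz": -0.042, "turn": 21},
    {"tx": -0.045, "ty": 0.032, "tz": -0.042, "turn": 28},
    {"tx": -0.06, "ty": 0.043, "tz": -0.042, "turn": 35},
    {"tx": -0.076, "ty": 0.054, "tz": -0.042, "turn": 42},
    {"tx": -0.092, "ty": 0.065, "tz": -0.042, "turn": 49},
    {"tx": -0.108, "ty": 0.077, "tz": -0.042, "turn": 56},
    {"tx": -0.122, "ty": 0.087, "tz": -0.042, "turn": 63},
    {"tx": -0.136, "ty": 0.097, "tz": -0.042, "turn": 70},
    {"tx": -0.148, "ty": 0.106, "tz": -0.042, "turn": 77},
    {"tx": -0.157, "ty": 0.112, "tz": -0.042, "turn": 84},
    {"tx": -0.162, "ty": 0.116, "tz": -0.042, "turn": 90},
    {"tx": -0.163, "ty": 0.116, "tz": -0.042, "turn": 90},
    {"tx": -0.163, "ty": 0.116, "tz": -0.042, "turn": 90},
    {"tx": -0.163, "ty": 0.116, "tz": -0.042, "turn": 90}
  ]
}}

```text
time_s: 14.1
eef_pos: [0.6679, 0.0126, 0.1747]
eef_rot: [-0.0, 1.0, 0.014, -0.0]
wrist_force: [-0.2, -0.3, -1.5]
opening: 0.221
```

```bash
python3 - <<'E'
from meas import *
plan((0.668,0.014,0.1325),1.4)
for n in ("side","top"):
    im,d=viewer.camera(n)
    if n=="side": cv2.imwrite("pics/s9.png",cv2.resize(im[140:280,245:395],None,fx=4,fy=4,interpolation=cv2.INTER_CUBIC)[:,:,::-1])
    else: cv2.imwrite("pics/t9.png",cv2.resize(im[155:265,225:445],None,fx=3.6,fy=3.6,interpolation=cv2.INTER_CUBIC)[:,:,::-1])
E
```

```text
t 14.1 pos [0.6679 0.0126 0.1747] yaw 1.56 zax [-0.e+00  1.e-04 -1.e+00] q [-0.158  0.411  1.385  0.     1.345 -0.186] shift [ 0.0001 -0.0014  0.0422] turn 0.16 F [-0.23 -0.33 -1.48] op 0.221
```

View pics/s9.png

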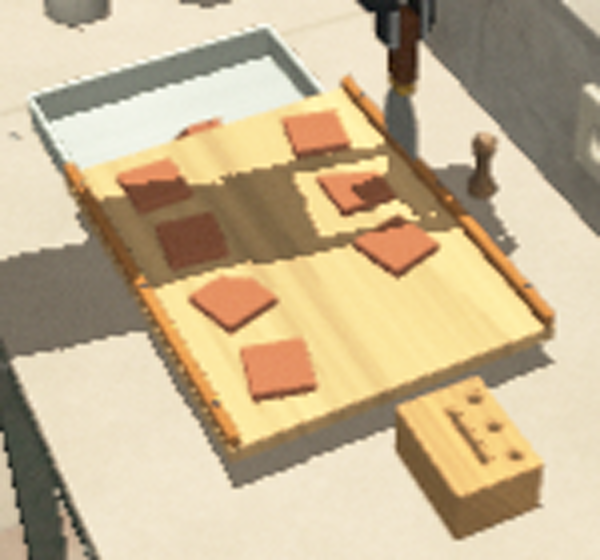

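View pics/t9.png

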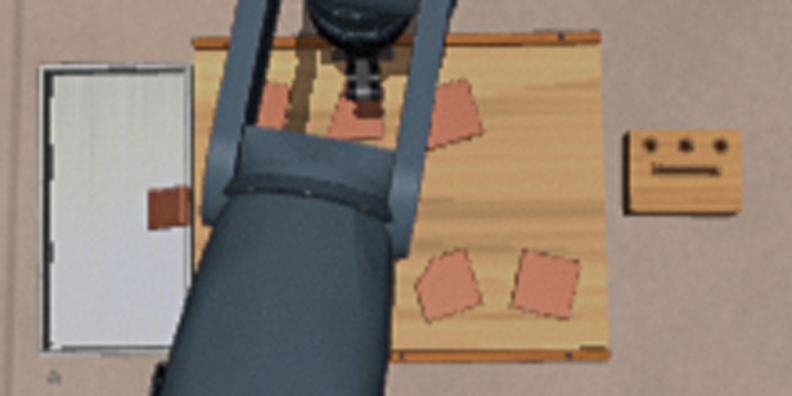

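The short tile lies tilted in the tray, leaning on the near wall at top-view zoom (148–188, 188–230). I'll flatten it later with a deeper sweep. The blade is over the strip outside the askew tile, so next I'll lower and push.

>>> {"method": "move_arm", "body": {
  "increments": [
    {"tx": 0, "ty": 0, "tz": 0.012, "turn": 0},
    {"tx": 0, "ty": 0, "tz": 0.026, "turn": 0},
    {"tx": 0, "ty": 0, "tz": 0.037, "turn": 0},
    {"tx": 0, "ty": 0, "tz": 0.042, "turn": 0},
    {"tx": 0, "ty": 0, "tz": 0.042, "turn": 0},
    {"tx": -0.004, "ty": 0, "tz": 0.042, "turn": 0},
    {"tx": -0.01, "ty": 0, "tz": 0.042, "turn": 0},
    {"tx": -0.018, "ty": 0, "tz": 0.042, "turn": 0},
    {"tx": -0.027, "ty": 0, "tz": 0.042, "turn": 0},
    {"tx": -0.037, "ty": 0, "tz": 0.042, "turn": 0},
    {"tx": -0.047, "ty": 0, "tz": 0.042, "turn": 0},
    {"tx": -0.057, "ty": 0, "tz": 0.042, "turn": 0},
    {"tx": -0.067, "ty": 0, "tz": 0.042, "turn": 0},
    {"tx": -0.076, "ty": 0, "tz": 0.042, "turn": 0},
    {"tx": -0.083, "ty": 0, "tz": 0.042, "turn": 0},
    {"tx": -0.087, "ty": 0, "tz": 0.042, "turn": 0},
    {"tx": -0.0875, "ty": 0, "tz": 0.042, "turn": 0},
    {"tx": -0.0875, "ty": 0, "tz": 0.042, "turn": 0}
  ]
}}

```text
time_s: 15.7
eef_pos: [0.5807, 0.0106, 0.1325]
eef_rot: [0.0, 1.0, 0.012, 0.0]
wrist_force: [0.4, 0.1, -0.3]
opening: 0.219
```

```bash
python3 - <<'E'
from meas import *
plan((0.5805,0.014,0.1325),1.4)
im,d=viewer.camera("side"); cv2.imwrite("pics/s10.png",cv2.resize(im[140:280,245:395],None,fx=4,fy=4,interpolation=cv2.INTER_CUBIC)[:,:,::-1])
E
```

```text
t 15.7 pos [0.5807 0.0106 0.1325] yaw 1.42 zax [ 5.e-04 -1.e-04 -1.e+00] q [-0.186  0.271  1.66   0.     1.21  -0.211] shift [-0.0001 -0.0034  0.    ] turn 0.02 F [ 0.43  0.07 -0.27] op 0.219
```

View pics/s10.png

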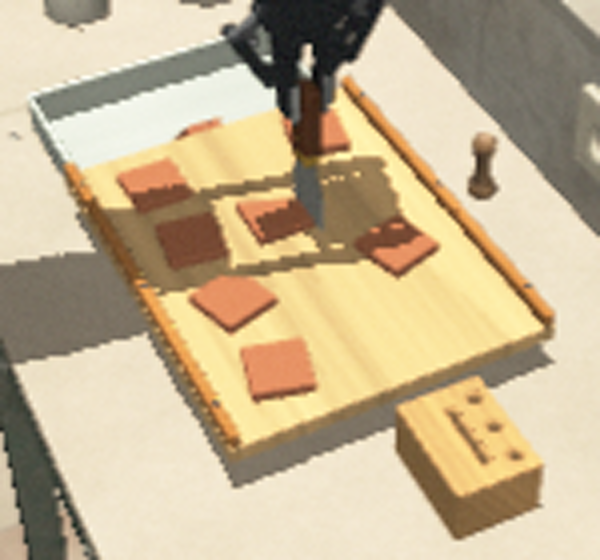

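Askew tile is at the aisle centre (zoom (275,218)). Next: lift, turn, and go behind it.

>>> {"method": "move_arm", "body": {
  "increments": [
    {"tx": 0.004, "ty": 0, "tz": 0, "turn": 0},
    {"tx": 0.006, "ty": 0, "tz": -0.012, "turn": 0},
    {"tx": 0.006, "ty": 0, "tz": -0.03, "turn": 0},
    {"tx": 0.003, "ty": 0.003, "tz": -0.038, "turn": -7},
    {"tx": -0.001, "ty": 0.008, "tz": -0.04, "turn": -14},
    {"tx": -0.005, "ty": 0.014, "tz": -0.04, "turn": -21},
    {"tx": -0.009, "ty": 0.02, "tz": -0.04, "turn": -28},
    {"tx": -0.013, "ty": 0.026, "tz": -0.04, "turn": -35},
    {"tx": -0.017, "ty": 0.032, "tz": -0.04, "turn": -42},
    {"tx": -0.02, "ty": 0.037, "tz": -0.04, "turn": -49},
    {"tx": -0.023, "ty": 0.041, "tz": -0.04, "turn": -56},
    {"tx": -0.026, "ty": 0.044, "tz": -0.04, "turn": -63},
    {"tx": -0.0275, "ty": 0.046, "tz": -0.04, "turn": -70},
    {"tx": -0.0275, "ty": 0.047, "tz": -0.04, "turn": -77},
    {"tx": -0.0275, "ty": 0.047, "tz": -0.04, "turn": -84},
    {"tx": -0.0275, "ty": 0.047, "tz": -0.04, "turn": -90},
    {"tx": -0.0275, "ty": 0.047, "tz": -0.04, "turn": -90},
    {"tx": -0.0275, "ty": 0.047, "tz": -0.04, "turn": -90},
    {"tx": -0.0275, "ty": 0.047, "tz": -0.04, "turn": -90}
  ]
}}

```text
time_s: 17.33
eef_pos: [0.5548, -0.0371, 0.1727]
eef_rot: [0.0, 0.699, 0.715, 0.0]
wrist_force: [0.3, 0.5, -1.4]
opening: 0.223
```

```bash
python3 - <<'E'
from meas import *
plan((0.554,-0.037,0.1325),91.4)
im,d=viewer.camera("side"); cv2.imwrite("pics/s11.png",cv2.resize(im[140:280,245:395],None,fx=4,fy=4,interpolation=cv2.INTER_CUBIC)[:,:,::-1])
E
```

```text
t 17.3333 pos [ 0.5548 -0.0371  0.1727] yaw 91.25 zax [ 5.e-04 -1.e-04 -1.e+00] q [-0.28   0.173  1.691  0.     1.277 -1.873] shift [ 0.0001 -0.0008  0.0402] turn -0.15 F [ 0.25  0.48 -1.4 ] op 0.223
```

View pics/s11.png

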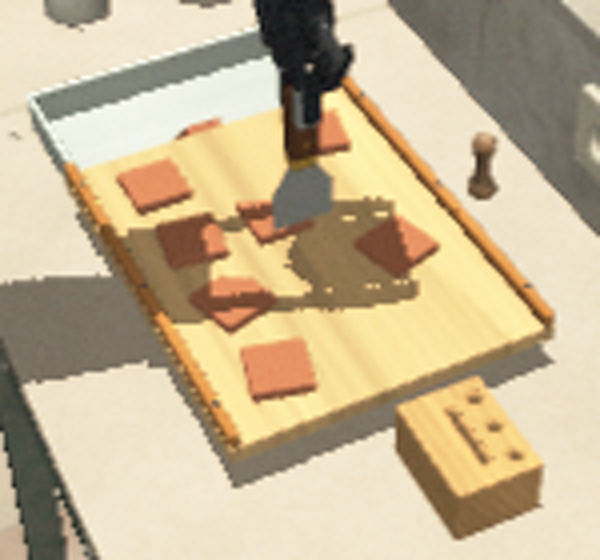

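```bash
python3 - <<'E'
from h import *
k=np.array([[262,240],[314,222],[240,206]])/4-0.38+[245,140]; print(ray("side",k,.052))
E
```

```text
[[ 0.53066061 -0.00736119  0.052     ]
 [ 0.57870931 -0.00610561  0.052     ]
 [ 0.53120515  0.03966337  0.052     ]]
```

>>> {"method": "move_arm", "body": {
  "increments": [
    {"tx": 0, "ty": 0, "tz": 0.012, "turn": 0},
    {"tx": 0, "ty": 0, "tz": 0.026, "turn": 0},
    {"tx": 0, "ty": 0, "tz": 0.036, "turn": 0},
    {"tx": 0, "ty": 0, "tz": 0.0405, "turn": 0},
    {"tx": 0, "ty": 0, "tz": 0.0405, "turn": 0},
    {"tx": 0.006, "ty": 0, "tz": 0.0405, "turn": 0},
    {"tx": 0.014, "ty": 0, "tz": 0.0405, "turn": 0},
    {"tx": 0.022, "ty": 0, "tz": 0.0405, "turn": 0},
    {"tx": 0.03, "ty": 0, "tz": 0.0405, "turn": 0},
    {"tx": 0.04, "ty": 0, "tz": 0.0405, "turn": 0},
    {"tx": 0.052, "ty": 0, "tz": 0.0405, "turn": 0},
    {"tx": 0.066, "ty": 0, "tz": 0.0405, "turn": 0},
    {"tx": 0.08, "ty": 0, "tz": 0.0405, "turn": 0},
    {"tx": 0.094, "ty": 0, "tz": 0.0405, "turn": 0},
    {"tx": 0.108, "ty": 0, "tz": 0.0405, "turn": 0},
    {"tx": 0.12, "ty": 0, "tz": 0.0405, "turn": 0},
    {"tx": 0.128, "ty": 0, "tz": 0.0405, "turn": 0},
    {"tx": 0.13, "ty": 0, "tz": 0.0405, "turn": 0}
  ]
}}

```text
time_s: 18.88
eef_pos: [0.5509, 0.0947, 0.1318]
eef_rot: [-0.0, 0.698, 0.716, 0.0]
wrist_force: [0.1, -0.2, -1.2]
opening: 0.222
```

```bash
python3 - <<'E'
from meas import *
plan((0.5495,0.172,0.1325),91.4)
im,d=viewer.camera("side"); cv2.imwrite("pics/s12.png",cv2.resize(im[140:280,245:395],None,fx=4,fy=4,interpolation=cv2.INTER_CUBIC)[:,:,::-1])
E
```

```text
t 18.8833 pos [0.5509 0.0947 0.1318] yaw 91.52 zax [ 0.e+00  3.e-04 -1.e+00] q [-0.042  0.226  1.717  0.     1.199 -1.64 ] shift [ 0.0773  0.0006 -0.0006] turn 0.12 F [ 0.08 -0.17 -1.18] op 0.222
```

View pics/s12.png

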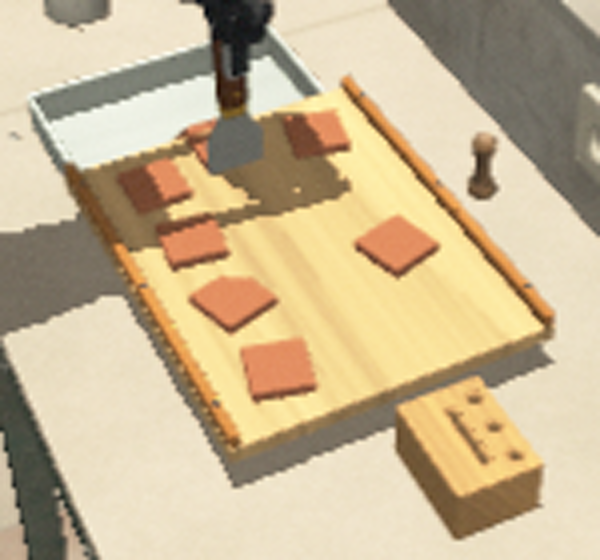

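>>> {"method": "move_arm", "body": {
  "increments": [
    {"tx": 0.005, "ty": 0, "tz": 0, "turn": 0},
    {"tx": 0.014, "ty": 0, "tz": 0, "turn": 0},
    {"tx": 0.026, "ty": 0, "tz": 0, "turn": 0},
    {"tx": 0.04, "ty": 0, "tz": 0, "turn": 0},
    {"tx": 0.054, "ty": 0, "tz": 0, "turn": 0},
    {"tx": 0.066, "ty": 0, "tz": 0, "turn": 0},
    {"tx": 0.075, "ty": 0, "tz": 0, "turn": 0},
    {"tx": 0.08, "ty": 0, "tz": 0, "turn": 0},
    {"tx": 0.084, "ty": 0, "tz": 0.003, "turn": 0},
    {"tx": 0.09, "ty": 0, "tz": 0.006, "turn": 0},
    {"tx": 0.098, "ty": 0, "tz": 0.007, "turn": 0},
    {"tx": 0.108, "ty": 0, "tz": 0.007, "turn": 0},
    {"tx": 0.115, "ty": 0, "tz": 0.007, "turn": 0},
    {"tx": 0.118, "ty": 0, "tz": 0.007, "turn": 0},
    {"tx": 0.118, "ty": 0, "tz": 0.007, "turn": 0}
  ]
}}

```text
time_s: 20.18
eef_pos: [0.5482, 0.2118, 0.1249]
eef_rot: [0.0, 0.698, 0.716, 0.0]
wrist_force: [-1.2, -0.1, -1.5]
opening: 0.219
```

```bash
python3 - <<'E'
from meas import *
plan((0.482,-0.062,0.1325),1.4)
im,d=viewer.camera("side"); cv2.imwrite("pics/s13.png",cv2.resize(im[110:280,235:385],None,fx=3.5,fy=3.5,interpolation=cv2.INTER_CUBIC)[:,:,::-1])
E
```

```text
t 20.1833 pos [0.5482 0.2118 0.1249] yaw 91.48 zax [ 2.e-04  1.e-04 -1.e+00] q [ 0.167  0.294  1.647  0.     1.2   -1.43 ] shift [-0.272  -0.0733 -0.0077] turn 90.08 F [-1.25 -0.13 -1.47] op 0.219
```

View pics/s13.png

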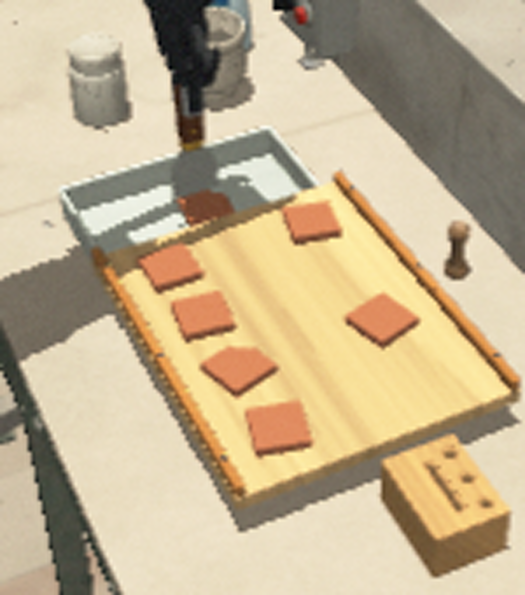

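Both tiles are in the tray beside the blade (zoom (205,207)), and the five good tiles are unmoved. Now to the outside of the chipped tile.

>>> {"method": "move_arm", "body": {
  "increments": [
    {"tx": 0, "ty": 0, "tz": -0.012, "turn": 0},
    {"tx": 0, "ty": 0, "tz": -0.032, "turn": 0},
    {"tx": -0.004, "ty": -0.002, "tz": -0.045, "turn": 5},
    {"tx": -0.014, "ty": -0.006, "tz": -0.05, "turn": 11},
    {"tx": -0.03, "ty": -0.013, "tz": -0.05, "turn": 17},
    {"tx": -0.05, "ty": -0.021, "tz": -0.05, "turn": 23},
    {"tx": -0.07, "ty": -0.03, "tz": -0.05, "turn": 29},
    {"tx": -0.092, "ty": -0.039, "tz": -0.05, "turn": 36},
    {"tx": -0.114, "ty": -0.048, "tz": -0.05, "turn": 43},
    {"tx": -0.136, "ty": -0.058, "tz": -0.05, "turn": 50},
    {"tx": -0.158, "ty": -0.067, "tz": -0.05, "turn": 57},
    {"tx": -0.18, "ty": -0.076, "tz": -0.05, "turn": 64},
    {"tx": -0.202, "ty": -0.086, "tz": -0.05, "turn": 71},
    {"tx": -0.224, "ty": -0.095, "tz": -0.05, "turn": 78},
    {"tx": -0.244, "ty": -0.104, "tz": -0.05, "turn": 84},
    {"tx": -0.26, "ty": -0.11, "tz": -0.05, "turn": 90},
    {"tx": -0.268, "ty": -0.114, "tz": -0.05, "turn": 90},
    {"tx": -0.271, "ty": -0.115, "tz": -0.05, "turn": 90},
    {"tx": -0.271, "ty": -0.115, "tz": -0.05, "turn": 90},
    {"tx": -0.271, "ty": -0.115, "tz": -0.05, "turn": 90}
  ]
}}

```text
time_s: 21.9
eef_pos: [0.4403, -0.0625, 0.1751]
eef_rot: [-0.0, 1.0, 0.013, 0.0]
wrist_force: [1.4, -0.4, -1.5]
opening: 0.222
```

```bash
python3 - <<'E'
from meas import *
plan((0.440,-0.062,0.1325),1.4)
for n in ("side","top"):
    im,d=viewer.camera(n)
    if n=="side": cv2.imwrite("pics/s14.png",cv2.resize(im[140:280,245:395],None,fx=4,fy=4,interpolation=cv2.INTER_CUBIC)[:,:,::-1])
    else: cv2.imwrite("pics/t14.png",cv2.resize(im[155:265,225:445],None,fx=3.6,fy=3.6,interpolation=cv2.INTER_CUBIC)[:,:,::-1])
E
```

```text
t 21.9 pos [ 0.4403 -0.0625  0.1751] yaw 1.53 zax [ 6.e-04  2.e-04 -1.e+00] q [-0.41  -0.087  1.956  0.     1.272 -0.436] shift [-0.0003 -0.0005  0.0426] turn 0.13 F [ 1.37 -0.41 -1.46] op 0.222
```

View pics/s14.png

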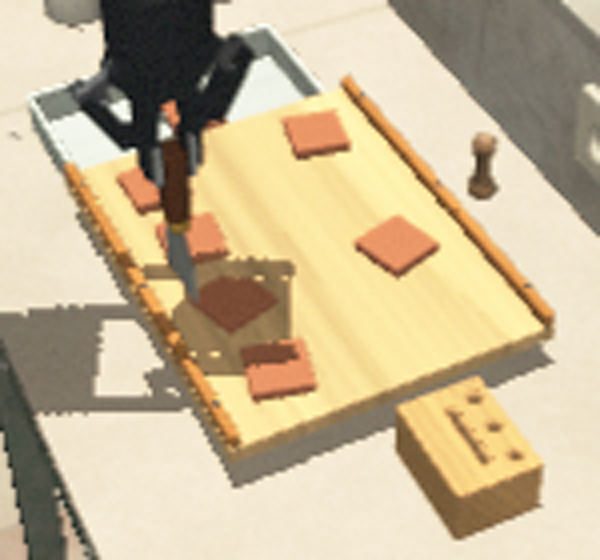

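View pics/t14.png

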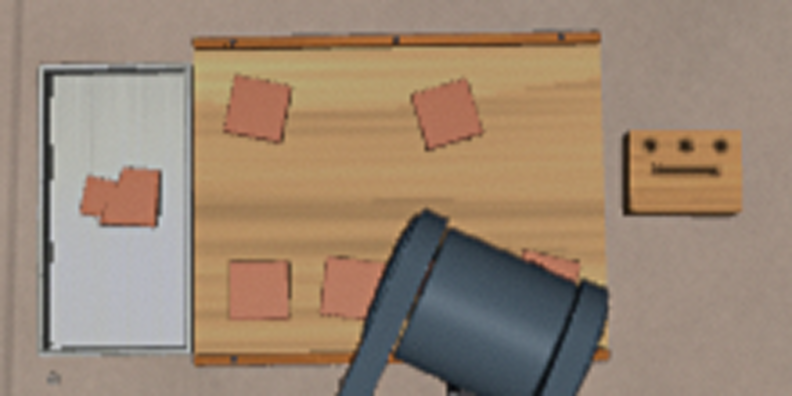

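The two rejects now lie in the tray, clear of the near wall, at top-view zoom (122,197). The blade is over the strip between the near lip and the chipped tile. Next: lower and push it to the aisle.

>>> {"method": "move_arm", "body": {
  "increments": [
    {"tx": 0, "ty": 0, "tz": 0.012, "turn": 0},
    {"tx": 0, "ty": 0, "tz": 0.026, "turn": 0},
    {"tx": 0, "ty": 0, "tz": 0.037, "turn": 0},
    {"tx": 0, "ty": 0, "tz": 0.0425, "turn": 0},
    {"tx": 0, "ty": 0, "tz": 0.0425, "turn": 0},
    {"tx": 0.004, "ty": 0, "tz": 0.0425, "turn": 0},
    {"tx": 0.01, "ty": 0, "tz": 0.0425, "turn": 0},
    {"tx": 0.018, "ty": 0, "tz": 0.0425, "turn": 0},
    {"tx": 0.027, "ty": 0, "tz": 0.0425, "turn": 0},
    {"tx": 0.037, "ty": 0, "tz": 0.0425, "turn": 0},
    {"tx": 0.047, "ty": 0, "tz": 0.0425, "turn": 0},
    {"tx": 0.057, "ty": 0, "tz": 0.0425, "turn": 0},
    {"tx": 0.067, "ty": 0, "tz": 0.0425, "turn": 0},
    {"tx": 0.076, "ty": 0, "tz": 0.0425, "turn": 0},
    {"tx": 0.084, "ty": 0, "tz": 0.0425, "turn": 0},
    {"tx": 0.088, "ty": 0, "tz": 0.0425, "turn": 0},
    {"tx": 0.089, "ty": 0, "tz": 0.0425, "turn": 0},
    {"tx": 0.089, "ty": 0, "tz": 0.0425, "turn": 0}
  ]
}}

```text
time_s: 23.5
eef_pos: [0.5291, -0.0606, 0.1321]
eef_rot: [-0.0, 1.0, 0.012, -0.0]
wrist_force: [-0.3, -0.8, -1.5]
opening: 0.227
```

```bash
python3 - <<'E'
from meas import *
plan((0.556,-0.115,0.1725),91.4)
im,d=viewer.camera("side"); cv2.imwrite("pics/s15.png",cv2.resize(im[140:280,245:395],None,fx=4,fy=4,interpolation=cv2.INTER_CUBIC)[:,:,::-1])
E
```

```text
t 23.5 pos [ 0.5291 -0.0606  0.1321] yaw 1.43 zax [-3.e-04  1.e-04 -1.e+00] q [-0.337  0.17   1.783 -0.     1.189 -0.362] shift [ 0.0256  0.055  -0.0404] turn -89.97 F [-0.3  -0.81 -1.48] op 0.227
```

View pics/s15.png

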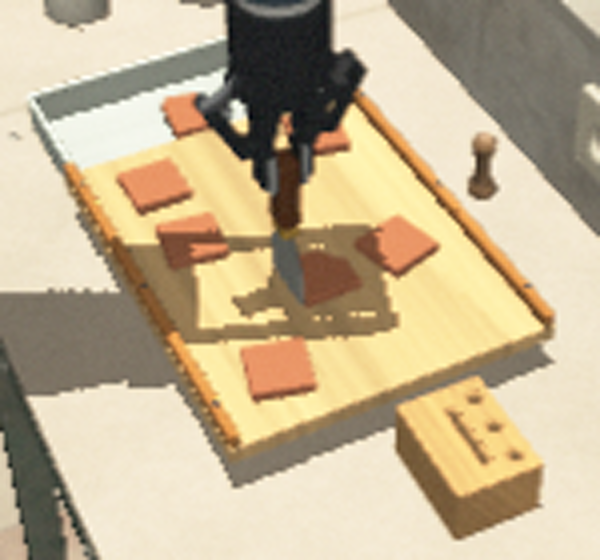

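>>> {"method": "move_arm", "body": {
  "increments": [
    {"tx": -0.004, "ty": 0, "tz": 0, "turn": 0},
    {"tx": -0.006, "ty": 0, "tz": -0.012, "turn": 0},
    {"tx": -0.006, "ty": 0, "tz": -0.03, "turn": 0},
    {"tx": -0.003, "ty": 0.003, "tz": -0.038, "turn": -7},
    {"tx": 0, "ty": 0.008, "tz": -0.0405, "turn": -14},
    {"tx": 0.003, "ty": 0.014, "tz": -0.0405, "turn": -21},
    {"tx": 0.006, "ty": 0.021, "tz": -0.0405, "turn": -28},
    {"tx": 0.01, "ty": 0.028, "tz": -0.0405, "turn": -35},
    {"tx": 0.014, "ty": 0.035, "tz": -0.0405, "turn": -42},
    {"tx": 0.017, "ty": 0.041, "tz": -0.0405, "turn": -49},
    {"tx": 0.02, "ty": 0.046, "tz": -0.0405, "turn": -56},
    {"tx": 0.023, "ty": 0.05, "tz": -0.0405, "turn": -63},
    {"tx": 0.025, "ty": 0.053, "tz": -0.0405, "turn": -70},
    {"tx": 0.0255, "ty": 0.055, "tz": -0.0405, "turn": -77},
    {"tx": 0.0255, "ty": 0.055, "tz": -0.0405, "turn": -84},
    {"tx": 0.0255, "ty": 0.055, "tz": -0.0405, "turn": -90},
    {"tx": 0.0255, "ty": 0.055, "tz": -0.0405, "turn": -90},
    {"tx": 0.0255, "ty": 0.055, "tz": -0.0405, "turn": -90},
    {"tx": 0.0255, "ty": 0.055, "tz": -0.0405, "turn": -90}
  ]
}}

```text
time_s: 25.13
eef_pos: [0.5557, -0.1151, 0.1734]
eef_rot: [0.0, 0.699, 0.715, 0.0]
wrist_force: [-0.2, -0.4, -0.9]
opening: 0.223
```

```bash
python3 - <<'E'
from meas import *
plan((0.556,-0.115,0.1325),91.4)
im,d=viewer.camera("side"); cv2.imwrite("pics/s16.png",cv2.resize(im[140:280,245:395],None,fx=4,fy=4,interpolation=cv2.INTER_CUBIC)[:,:,::-1])
k=np.array([[305,305],[360,288]])/4-0.38+[245,140]; print(ray("side",k,.05))
E
```

```text
t 25.1333 pos [ 0.5557 -0.1151  0.1734] yaw 91.24 zax [ 6.e-04 -3.e-04 -1.e+00] q [-0.413  0.197  1.661  0.     1.283 -2.006] shift [0.0001 0.0002 0.0409] turn -0.16 F [-0.23 -0.43 -0.93] op 0.223
[[ 0.53118077 -0.08987966  0.05      ]
 [ 0.57888911 -0.09170553  0.05      ]]
```

View pics/s16.png

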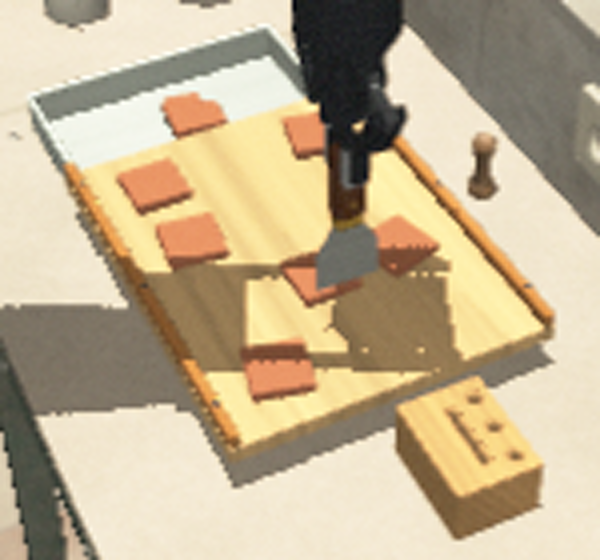

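Tile lies square in the aisle with its rear edge at y≈-0.091; the blade is at y=-0.115. Next: lower and push.

>>> {"method": "move_arm", "body": {
  "increments": [
    {"tx": 0, "ty": 0, "tz": 0.012, "turn": 0},
    {"tx": 0, "ty": 0, "tz": 0.026, "turn": 0},
    {"tx": 0, "ty": 0, "tz": 0.036, "turn": 0},
    {"tx": 0, "ty": 0, "tz": 0.0405, "turn": 0},
    {"tx": 0, "ty": 0, "tz": 0.0405, "turn": 0},
    {"tx": 0.006, "ty": 0, "tz": 0.0405, "turn": 0},
    {"tx": 0.013, "ty": 0, "tz": 0.0405, "turn": 0},
    {"tx": 0.02, "ty": 0, "tz": 0.0405, "turn": 0},
    {"tx": 0.028, "ty": 0, "tz": 0.0405, "turn": 0},
    {"tx": 0.038, "ty": 0, "tz": 0.0405, "turn": 0},
    {"tx": 0.05, "ty": 0, "tz": 0.0405, "turn": 0},
    {"tx": 0.065, "ty": 0, "tz": 0.0405, "turn": 0},
    {"tx": 0.08, "ty": 0, "tz": 0.0405, "turn": 0},
    {"tx": 0.095, "ty": 0, "tz": 0.0405, "turn": 0},
    {"tx": 0.11, "ty": 0, "tz": 0.0405, "turn": 0},
    {"tx": 0.125, "ty": 0, "tz": 0.0405, "turn": 0},
    {"tx": 0.14, "ty": 0, "tz": 0.0405, "turn": 0},
    {"tx": 0.152, "ty": 0, "tz": 0.0405, "turn": 0},
    {"tx": 0.16, "ty": 0, "tz": 0.0405, "turn": 0},
    {"tx": 0.163, "ty": 0, "tz": 0.0405, "turn": 0}
  ]
}}

```text
time_s: 26.85
eef_pos: [0.5516, 0.0495, 0.1324]
eef_rot: [-0.0, 0.698, 0.716, 0.0]
wrist_force: [-0.2, -0.2, -1.0]
opening: 0.225
```

```bash
python3 - <<'E'
from meas import *
plan((0.5495,0.172,0.1325),91.4)
im,d=viewer.camera("side"); cv2.imwrite("pics/s17.png",cv2.resize(im[140:280,245:395],None,fx=4,fy=4,interpolation=cv2.INTER_CUBIC)[:,:,::-1])
E
```

```text
t 26.85 pos [0.5516 0.0495 0.1324] yaw 91.52 zax [ 0.e+00  2.e-04 -1.e+00] q [-0.125  0.214  1.73   0.     1.197 -1.722] shift [ 1.225e-01  1.200e-03 -1.000e-04] turn 0.12 F [-0.16 -0.16 -1.03] op 0.225
```

View pics/s17.png

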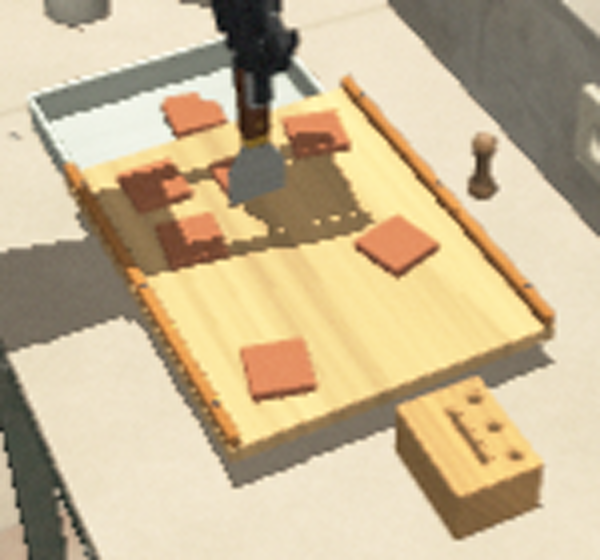

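>>> {"method": "move_arm", "body": {
  "increments": [
    {"tx": 0.005, "ty": 0, "tz": 0, "turn": 0},
    {"tx": 0.014, "ty": 0, "tz": 0, "turn": 0},
    {"tx": 0.026, "ty": 0, "tz": 0, "turn": 0},
    {"tx": 0.04, "ty": 0, "tz": 0, "turn": 0},
    {"tx": 0.055, "ty": 0, "tz": 0, "turn": 0},
    {"tx": 0.07, "ty": 0, "tz": 0, "turn": 0},
    {"tx": 0.085, "ty": 0, "tz": 0, "turn": 0},
    {"tx": 0.1, "ty": 0, "tz": 0, "turn": 0},
    {"tx": 0.112, "ty": 0, "tz": 0, "turn": 0},
    {"tx": 0.12, "ty": 0, "tz": 0, "turn": 0},
    {"tx": 0.125, "ty": 0, "tz": 0, "turn": 0},
    {"tx": 0.129, "ty": 0, "tz": 0.003, "turn": 0},
    {"tx": 0.134, "ty": 0, "tz": 0.006, "turn": 0},
    {"tx": 0.142, "ty": 0, "tz": 0.007, "turn": 0},
    {"tx": 0.151, "ty": 0, "tz": 0.007, "turn": 0},
    {"tx": 0.158, "ty": 0, "tz": 0.007, "turn": 0},
    {"tx": 0.161, "ty": 0, "tz": 0.007, "turn": 0},
    {"tx": 0.161, "ty": 0, "tz": 0.007, "turn": 0}
  ]
}}

```text
time_s: 28.4
eef_pos: [0.5478, 0.2097, 0.1254]
eef_rot: [0.0, 0.698, 0.716, 0.0]
wrist_force: [0.1, -0.4, -0.6]
opening: 0.226
```

```bash
python3 - <<'E'
from meas import *
plan((0.5806,-0.2629,0.17),0.42)
im,d=viewer.camera("side"); cv2.imwrite("pics/s18.png",cv2.resize(im[130:280,235:385],None,fx=4,fy=4,interpolation=cv2.INTER_CUBIC)[:,:,::-1])
E
```

```text
t 28.4 pos [0.5478 0.2097 0.1254] yaw 91.48 zax [ 2.e-04  1.e-04 -1.e+00] q [ 0.163  0.291  1.65   0.     1.2   -1.433] shift [-0.4733  0.0206 -0.0447] turn 91.06 F [ 0.08 -0.37 -0.64] op 0.226
```

View pics/s18.png

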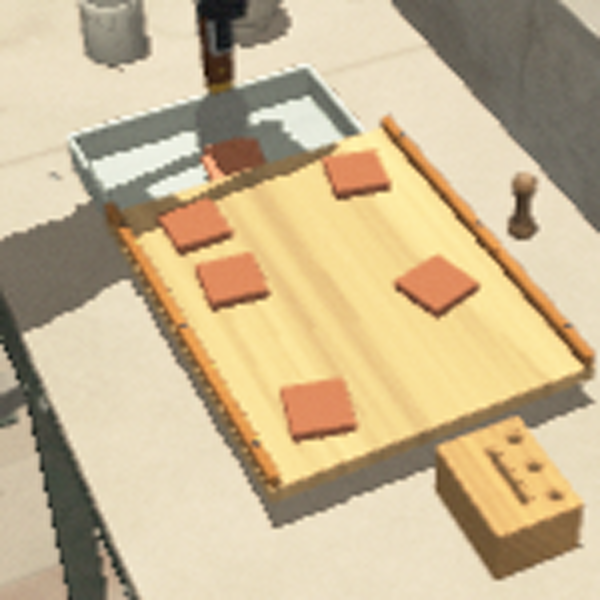

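All three rejects are off the board and the five good tiles are unmoved. Now back towards the block.

>>> {"method": "move_arm", "body": {
  "increments": [
    {"tx": 0, "ty": 0, "tz": -0.012, "turn": 0},
    {"tx": 0, "ty": 0, "tz": -0.032, "turn": 0},
    {"tx": -0.005, "ty": 0, "tz": -0.047, "turn": 5},
    {"tx": -0.02, "ty": 0.001, "tz": -0.05, "turn": 11},
    {"tx": -0.045, "ty": 0.002, "tz": -0.05, "turn": 17},
    {"tx": -0.075, "ty": 0.003, "tz": -0.05, "turn": 24},
    {"tx": -0.105, "ty": 0.005, "tz": -0.05, "turn": 31},
    {"tx": -0.135, "ty": 0.006, "tz": -0.05, "turn": 38},
    {"tx": -0.165, "ty": 0.007, "tz": -0.05, "turn": 45},
    {"tx": -0.195, "ty": 0.008, "tz": -0.05, "turn": 52},
    {"tx": -0.225, "ty": 0.01, "tz": -0.05, "turn": 59},
    {"tx": -0.255, "ty": 0.011, "tz": -0.05, "turn": 66},
    {"tx": -0.285, "ty": 0.012, "tz": -0.05, "turn": 73},
    {"tx": -0.315, "ty": 0.014, "tz": -0.05, "turn": 80},
    {"tx": -0.345, "ty": 0.015, "tz": -0.05, "turn": 86},
    {"tx": -0.375, "ty": 0.016, "tz": -0.05, "turn": 91},
    {"tx": -0.405, "ty": 0.018, "tz": -0.05, "turn": 91},
    {"tx": -0.435, "ty": 0.019, "tz": -0.05, "turn": 91},
    {"tx": -0.458, "ty": 0.02, "tz": -0.05, "turn": 91},
    {"tx": -0.47, "ty": 0.0205, "tz": -0.05, "turn": 91}
  ]
}}

```text
time_s: 30.12
eef_pos: [0.5797, -0.2642, 0.1765]
eef_rot: [0.001, 1.0, 0.002, 0.001]
wrist_force: [-0.7, -0.8, -1.2]
opening: 0.225
```

>>> {"method": "move_arm", "body": {
  "increments": [
    {"tx": 0, "ty": 0, "tz": 0, "turn": 0},
    {"tx": 0, "ty": 0, "tz": 0, "turn": 0},
    {"tx": 0, "ty": 0, "tz": 0, "turn": 0},
    {"tx": 0, "ty": 0, "tz": 0, "turn": 0}
  ]
}}

```text
time_s: 30.45
eef_pos: [0.58, -0.259, 0.1755]
eef_rot: [-0.0, 1.0, 0.004, -0.0]
wrist_force: [0.6, 0.6, -1.5]
opening: 0.226
```

```bash
python3 - <<'E'
from meas import *
plan((0.5806,-0.2629,0.152),0.42)
for n in ("side","top"):
    im,d=viewer.camera(n)
    if n=="side": cv2.imwrite("pics/s19.png",cv2.resize(im[190:280,320:410],None,fx=6.6,fy=6.6,interpolation=cv2.INTER_CUBIC)[:,:,::-1])
    else: cv2.imwrite("pics/t19.png",cv2.resize(im[155:265,225:445],None,fx=3.6,fy=3.6,interpolation=cv2.INTER_CUBIC)[:,:,::-1])
E
```

```text
t 30.45 pos [ 0.58   -0.259   0.1755] yaw 0.5 zax [-1.e-04  4.e-04 -1.e+00] q [-0.607  0.341  1.478  0.     1.323 -0.615] shift [0.0006 0.0039 0.0235] turn 0.08 F [ 0.61  0.61 -1.45] op 0.226
```

View pics/s19.png

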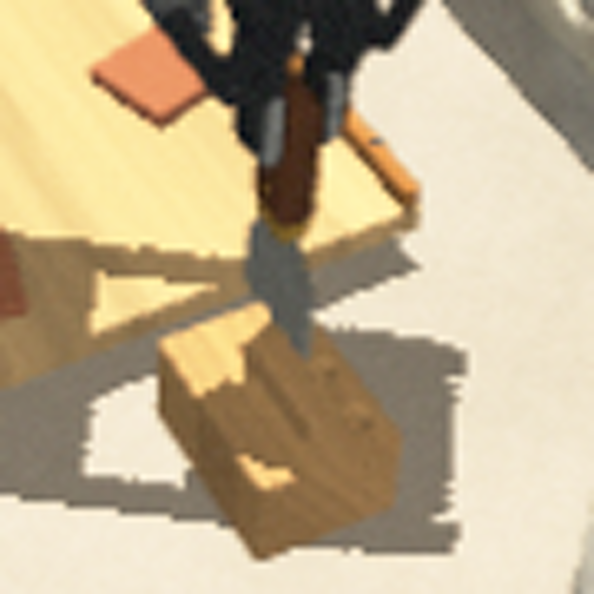

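View pics/t19.png

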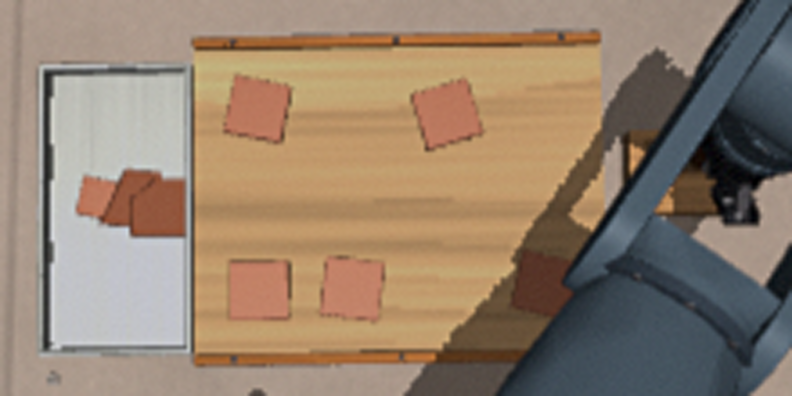

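The top view shows all three rejects inside the tray (zoom (78–185, 170–236)) and the good tiles at their original spots. The blade is over the block. Next I'll align exactly to the home pose just above the slot.

>>> {"method": "move_arm", "body": {
  "increments": [
    {"tx": 0.0006, "ty": 0.0035, "tz": 0.01, "turn": 0.1},
    {"tx": 0.0006, "ty": 0.0035, "tz": 0.022, "turn": 0.1},
    {"tx": 0.0006, "ty": 0.0035, "tz": 0.0295, "turn": 0.1},
    {"tx": 0.0006, "ty": 0.0035, "tz": 0.0295, "turn": 0.1},
    {"tx": 0.0006, "ty": 0.0035, "tz": 0.0295, "turn": 0.1},
    {"tx": 0.0006, "ty": 0.0035, "tz": 0.0295, "turn": 0.1},
    {"tx": 0.0006, "ty": 0.0035, "tz": 0.0295, "turn": 0.1},
    {"tx": 0.0006, "ty": 0.0035, "tz": 0.0295, "turn": 0.1}
  ]
}}

```text
time_s: 31.22
eef_pos: [0.5809, -0.2642, 0.1464]
eef_rot: [0.0, 1.0, 0.003, 0.0]
wrist_force: [-0.3, -0.1, -1.4]
opening: 0.223
```

```bash
python3 - <<'E'
from meas import *
plan((0.5806,-0.2629,0.092),0.42)
im,d=viewer.camera("side"); cv2.imwrite("pics/s20.png",cv2.resize(im[200:280,330:400],None,fx=7.4,fy=7.4,interpolation=cv2.INTER_CUBIC)[:,:,::-1])
im,d=viewer.camera("top")
for u,v in [(270,207),(275,207),(264,212),(264,218),(258,210),(251,209),(262,230)]: print((u,v),depthpts("top",d,[(u,v)]).round(4))
E
```

```text
t 31.2167 pos [ 0.5809 -0.2642  0.1464] yaw 0.32 zax [ 9.e-04 -6.e-04 -1.e+00] q [-0.613  0.374  1.495  0.     1.271 -0.618] shift [-0.0003 -0.0014  0.0544] turn -0.1 F [-0.33 -0.07 -1.37] op 0.223
(270, 207) [[0.5644 0.1848 0.0225]]
(275, 207) [[0.5653 0.17   0.0152]]
(264, 212) [[0.5481 0.2024 0.0289]]
(264, 218) [[0.5298 0.2026 0.024 ]]
(258, 210) [[0.5542 0.2212 0.0286]]
(251, 209) [[0.5589 0.2459 0.0098]]
(262, 230) [[0.4935 0.2104 0.0048]]
```

View pics/s20.png

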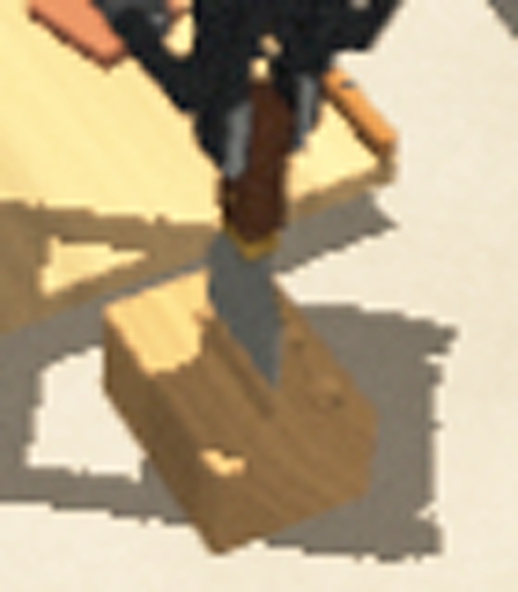

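Tray tiles all sit below the rim: measured tops are 10–29 mm and the rim is 36 mm. The blade is above the slot and aligned. Inserting in two stages.

>>> {"method": "move_arm", "body": {
  "increments": [
    {"tx": 0, "ty": -0.001, "tz": 0, "turn": -0.1},
    {"tx": 0, "ty": -0.001, "tz": 0, "turn": -0.1},
    {"tx": 0, "ty": -0.001, "tz": 0.004, "turn": -0.1},
    {"tx": 0, "ty": -0.001, "tz": 0.009, "turn": -0.1},
    {"tx": 0, "ty": -0.001, "tz": 0.014, "turn": -0.1},
    {"tx": 0, "ty": -0.001, "tz": 0.019, "turn": -0.1},
    {"tx": 0, "ty": -0.001, "tz": 0.024, "turn": -0.1},
    {"tx": 0, "ty": -0.001, "tz": 0.024, "turn": -0.1}
  ]
}}

```text
time_s: 31.98
eef_pos: [0.58, -0.2625, 0.1201]
eef_rot: [-0.001, 1.0, 0.004, -0.001]
wrist_force: [0.2, 0.1, -1.4]
opening: 0.222
```

```bash
python3 - <<'E'
from meas import *
plan((0.5806,-0.2629,0.092),0.42)
im,d=viewer.camera("side"); cv2.imwrite("pics/s21.png",cv2.resize(im[200:280,330:400],None,fx=7.4,fy=7.4,interpolation=cv2.INTER_CUBIC)[:,:,::-1])
E
```

```text
t 31.9833 pos [ 0.58   -0.2625  0.1201] yaw 0.41 zax [-0.0014  0.0012 -1.    ] q [-0.611  0.401  1.515  0.     1.227 -0.619] shift [0.0006 0.0004 0.0281] turn -0.01 F [ 0.16  0.14 -1.37] op 0.222
```

View pics/s21.png

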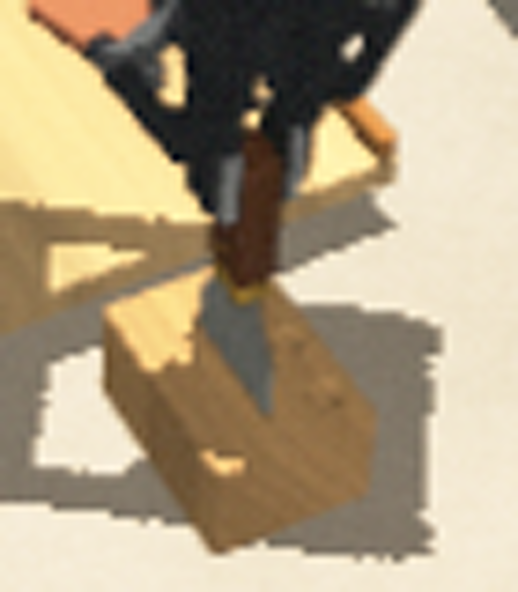

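The blade tip is in the slot (14 mm deep, no side force). Continuing down.

>>> {"method": "move_arm", "body": {
  "increments": [
    {"tx": 0, "ty": 0, "tz": 0.003, "turn": 0},
    {"tx": 0, "ty": 0, "tz": 0.008, "turn": 0},
    {"tx": 0, "ty": 0, "tz": 0.013, "turn": 0},
    {"tx": 0, "ty": 0, "tz": 0.018, "turn": 0},
    {"tx": 0, "ty": 0, "tz": 0.022, "turn": 0},
    {"tx": 0, "ty": 0, "tz": 0.025, "turn": 0},
    {"tx": 0, "ty": 0, "tz": 0.027, "turn": 0},
    {"tx": 0, "ty": 0, "tz": 0.028, "turn": 0},
    {"tx": 0, "ty": 0, "tz": 0.0285, "turn": 0},
    {"tx": 0, "ty": 0, "tz": 0.0285, "turn": 0}
  ]
}}

```text
time_s: 32.87
eef_pos: [0.5806, -0.263, 0.0933]
eef_rot: [0.0, 1.0, 0.004, 0.0]
wrist_force: [0.6, -0.2, -1.1]
opening: 0.224
```

```bash
python3 - <<'E'
from meas import *
plan((0.5806,-0.2629,0.092),0.42)
im,d=viewer.camera("side"); cv2.imwrite("pics/s22.png",cv2.resize(im[200:280,330:400],None,fx=7.4,fy=7.4,interpolation=cv2.INTER_CUBIC)[:,:,::-1])
E
```

```text
t 32.8667 pos [ 0.5806 -0.263   0.0933] yaw 0.42 zax [ 1.e-04 -1.e-04 -1.e+00] q [-0.611  0.433  1.531 -0.     1.178 -0.619] shift [-0.     -0.0001  0.0013] turn 0.0 F [ 0.56 -0.24 -1.06] op 0.224
```

View pics/s22.png

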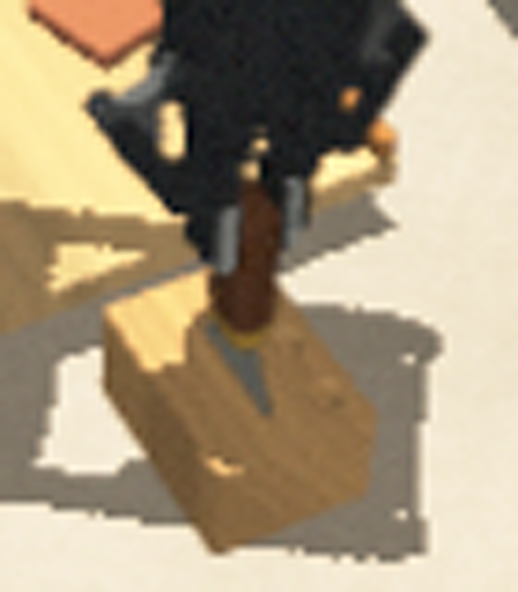

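>>> {"method": "move_arm", "body": {
  "increments": [
    {"tx": 0, "ty": 0, "tz": 0.0008, "turn": 0},
    {"tx": 0, "ty": 0, "tz": 0.0015, "turn": 0},
    {"tx": 0, "ty": 0, "tz": 0.0015, "turn": 0},
    {"tx": 0, "ty": 0, "tz": 0.0015, "turn": 0}
  ]
}}

```text
time_s: 33.25
eef_pos: [0.5807, -0.2631, 0.092]
eef_rot: [0.0, 1.0, 0.004, 0.0]
wrist_force: [0.4, -0.6, -0.4]
opening: 0.221
```

>>> {"method": "move_arm", "body": {
  "increments": [
    {"tx": 0, "ty": 0, "tz": 0, "turn": 0},
    {"tx": 0, "ty": 0, "tz": 0, "turn": 0},
    {"tx": 0, "ty": 0, "tz": 0, "turn": 0},
    {"tx": 0, "ty": 0, "tz": 0, "turn": 0},
    {"tx": 0, "ty": 0, "tz": 0, "turn": 0},
    {"tx": 0, "ty": 0, "tz": 0, "turn": 0},
    {"tx": 0, "ty": 0, "tz": 0, "turn": 0},
    {"tx": 0, "ty": 0, "tz": 0, "turn": 0}
  ],
  "gripper": 1
}}

```text
time_s: 33.92
eef_pos: [0.5806, -0.263, 0.0918]
eef_rot: [0.0, 1.0, 0.004, -0.0]
wrist_force: [-0.3, -0.4, -0.4]
opening: 0.999
```

```bash
python3 - <<'E'
from meas import *
plan((0.5806,-0.2629,0.212),0.42)
im,d=viewer.camera("side"); cv2.imwrite("pics/s23.png",cv2.resize(im[200:280,330:400],None,fx=7.4,fy=7.4,interpolation=cv2.INTER_CUBIC)[:,:,::-1])
E
```

```text
t 33.9167 pos [ 0.5806 -0.263   0.0918] yaw 0.42 zax [-0. -0. -1.] q [-0.611  0.435  1.532 -0.     1.175 -0.619] shift [ 0.000e+00 -1.000e-04 -1.202e-01] turn 0.0 F [-0.32 -0.42 -0.39] op 0.999
```

View pics/s23.png

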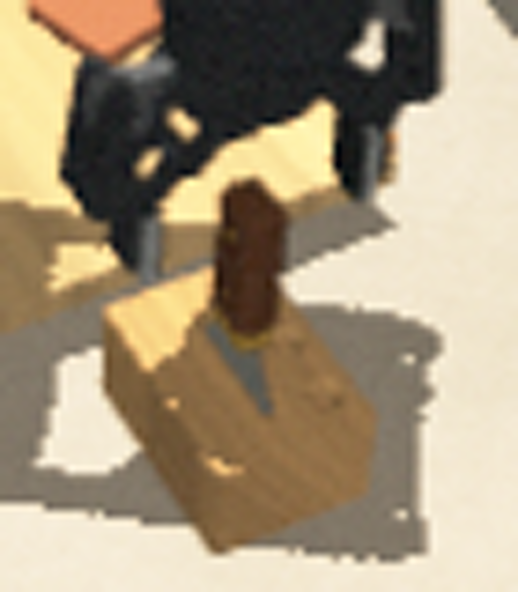

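Released; the scraper stands upright in the slot, and both fingers are clear of the handle. Retreating straight up and then to the side for a clear view.

>>> {"method": "move_arm", "body": {
  "increments": [
    {"tx": 0, "ty": 0, "tz": -0.01, "turn": 0},
    {"tx": 0, "ty": 0, "tz": -0.03, "turn": 0},
    {"tx": 0, "ty": 0, "tz": -0.06, "turn": 0},
    {"tx": 0, "ty": 0, "tz": -0.095, "turn": 0},
    {"tx": 0, "ty": 0, "tz": -0.13, "turn": 0},
    {"tx": 0, "ty": 0, "tz": -0.16, "turn": 0},
    {"tx": -0.02, "ty": 0, "tz": -0.18, "turn": 0},
    {"tx": -0.05, "ty": 0, "tz": -0.19, "turn": 0},
    {"tx": -0.08, "ty": 0, "tz": -0.19, "turn": 0},
    {"tx": -0.11, "ty": 0, "tz": -0.19, "turn": 0},
    {"tx": -0.14, "ty": 0, "tz": -0.19, "turn": 0},
    {"tx": -0.16, "ty": 0, "tz": -0.19, "turn": 0},
    {"tx": -0.17, "ty": 0, "tz": -0.19, "turn": 0},
    {"tx": -0.17, "ty": 0, "tz": -0.19, "turn": 0},
    {"tx": -0.17, "ty": 0, "tz": -0.19, "turn": 0},
    {"tx": -0.17, "ty": 0, "tz": -0.19, "turn": 0}
  ]
}}

```text
time_s: 35.3
eef_pos: [0.4115, -0.2644, 0.2822]
eef_rot: [0.0, 1.0, 0.004, 0.0]
wrist_force: [0.1, -0.1, 0.7]
opening: 1.005
```

```bash
python3 - <<'E'
from meas import *
plan((0.5806,-0.2629,0.212),0.42)
for n in ("side","top"):
    im,d=viewer.camera(n)
    cv2.imwrite(f"pics/{n}24.png",(cv2.resize(im[130:290,235:445],None,fx=3.7,fy=3.7,interpolation=cv2.INTER_CUBIC) if n=="side" else cv2.resize(im[140:290,225:500],None,fx=2.9,fy=2.9,interpolation=cv2.INTER_CUBIC))[:,:,::-1])
    a=np.load(n+"0.npz")["im"]
    for c in tiles(n,im):
        m=c.mean(0)
        box={"top":(230,160,400,262),"side":(255,140,385,260)}[n]
        if box[0]<m[0]<box[2] and box[1]<m[1]<box[3]:
            h=cv2.convexHull((ray(n,c,.055)[:,:2]*1000).astype(np.float32)); M=cv2.moments(h)
            print(n,round(M['m10']/M['m00'],1),round(M['m01']/M['m00'],1),round(M['m00']))
    if n=="side":
        for e in [(245,65)]: pass
E
```

```text
t 35.3 pos [ 0.4115 -0.2644  0.2822] yaw 0.43 zax [ 9.e-04 -4.e-04 -1.e+00] q [-0.815 -0.072  1.723  0.     1.49  -0.822] shift [ 0.169  -0.0002  0.0703] turn 0.01 F [ 0.08 -0.06  0.67] op 1.005
side 481.5 -147.6 2459
side 624.8 -63.7 2389
side 481.8 13.9 1832
top 476.0 98.6 2145
top 478.5 20.7 2372
top 483.1 -142.4 2385
top 550.5 205.8 3764
top 626.8 -59.3 2386
top 630.5 102.7 2325
```

View pics/side24.png

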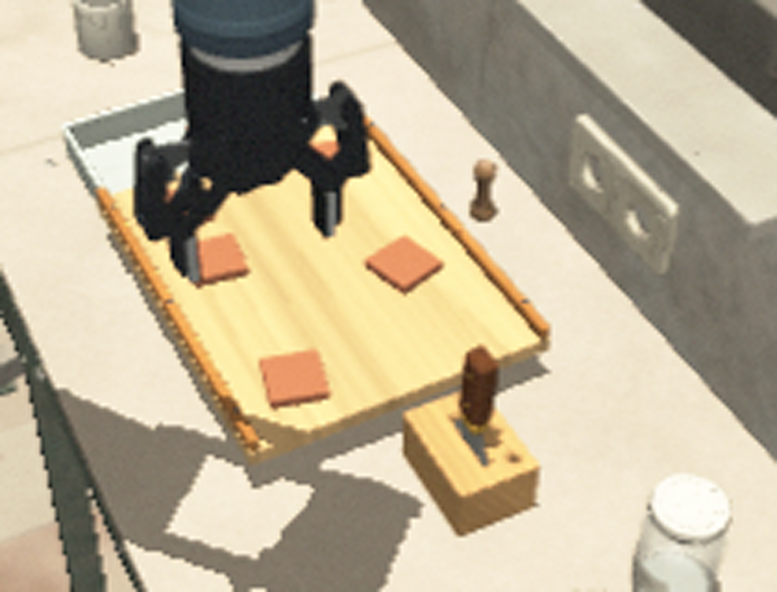

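View pics/top24.png

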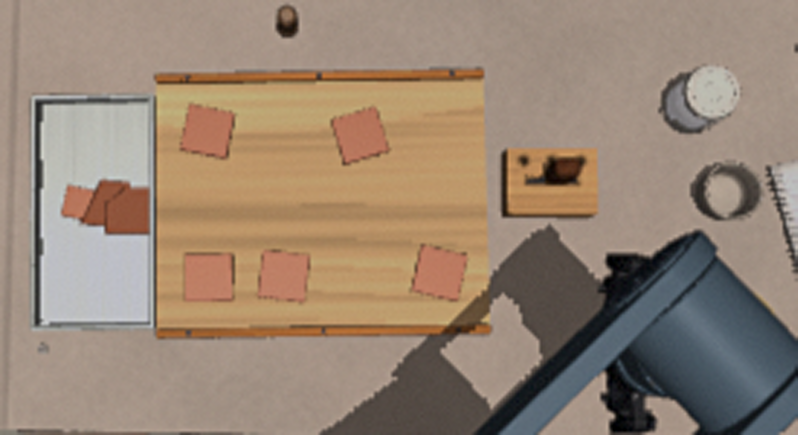

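The five good tiles are within 1 mm of their start positions in the top view. The three rejects are in the tray below its rim, the scraper is back in its slot as at the start, and the bystanders are in place. Handing in.

```bash
python3 -c "
from bench import workorder
print(workorder.hand_in())"
```

```text
the job is handed in; nothing more can be done
None
```

I pushed the short, askew and chipped tiles into the aisle with the scraper, then off the open end into the tray. The scraper went back blade down into its slot and I let go. The job was handed in at about 35 s of robot time.

- **Good tiles:** in the last top view all five were within 1 mm of where they started. The gripper stayed above the tiles throughout. The side view had two of them hidden by the arm and one partly hidden, so it only confirmed the other two.
- **Rejects:** all three are inside the tray. They overlap, with the chipped and askew tiles lying tilted. Their measured tops were 10–29 mm high, below the 36 mm rim.
- **Scraper:** at release the gripper was at the same pose as when it first took the scraper (height 0.092 m), so the blade is fully home, and it stands upright. I felt no jamming, with wrist force under 2 N at every reading.
- **Surroundings:** the stamp, jar and cup looked unmoved in the last pictures. The tape was out of view or hidden by the arm at the end, but the arm never went low near it.
- **Disagreement:** the two cameras differed by about 3 mm in y, so I used the average.

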